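# Clamp the sample tub and tip in the stones

## Robot

A 6-joint arm with a two-finger parallel gripper is mounted at the origin on the work surface. World frame = base frame: x ahead of the robot, y to its left, z up, the work surface at z = 0. Lengths are in m, angles in rad, forces in N, time in s.
With the tool pointing down it reaches from about 0.225 to 0.875 m from the base axis. Payload 3.4 kg.
Tool frame: the origin (TCP) lies at the very end of the fingers, on their centre line; the grasp point (between the pads) lies manip.pinch_z behind it (manip.pinch_z is the distance from the TCP to the grasp point, in m); z points along the fingers, y is the direction in which the jaws open and shut (so a half turn about z gives the same grasp; the last joint's range is limited). The gripper opens to 85 mm and grips with 20 to 120 N. Pads are 22 mm wide; open, the fingers measure 114 mm over their backs; the gripper's body (76 mm by 85 mm) begins 54 mm behind the grasp point. The pads swing forward as they close: fully open they stand 13 mm farther back than shut.
Start: joints at [1.079, 0.276, 1.505, -0, 1.361, -0.121], TCP at [0.208, 0.536, 0.231] pointing down, gripper open.
Joint ranges: [-2.89, 2.89], [-0.75, 2.08], [0.22, 2.7], [-1.18, 4.32], [0.11, 2.71], [-2.7, 2.7]. Speed limits (rad/s): [2.57, 2.57, 3.14, 3.14, 3.14, 3.14].

## Interface

Orientations are given as a unit quaternion [w, x, y, z].
In Python, from rig import manip, imaging, workorder gives the robot as it stands.
- The arm moves only by the tool apply_moves, never from a script. Its argument "moves" is one flat list of numbers, 7 for each row, row after row: the finger opening in m, from 0 to 0.0854, then the shift along the tool's x, y, z in m, then the turn, a rotation vector about the tool's x, y, z in rad. In form: [jaw, tx, ty, tz, rx, ry, rz, jaw, tx, ty, tz, rx, ry, rz, ...]. A call has exactly 8 rows; each row shifts and turns the pose as measured when the row begins, along the tool's axes as they then stand; what a row does not reach is not made up. A row lasts 1/12 s, in which the tool goes at most 41.7 mm and 7.16 degrees, less where a joint would pass 70% of its speed; a pose out of reach is approached as far as the arm can. A call with a gripper value outside its range is refused whole. The fingers move at their own pace and stop on an object; "newtons" is the grip in N (left out, the last holds). Time passes only in rows, so rows that do not move let the fingers close, or fill a call up. It gives the time, the measured TCP pose, the force and the opening at its end, in the units of the state.
- manip.get_state(): the state, without advancing time (a new reading comes with each control period).
- imaging.get_image(name): name is "scene" or "side" or "wrist"; returns a dict with "image" (400x640x3 uint8, red, green, blue), "range_z" (400x640 float32, m along the optical axis (not along the pixel's ray), 0 where there is no reading), "fx", "fy", "cx", "cy" (pixels), "k1" (the pictures are not rectified: a ray, as slopes to the right and down, at radius r is drawn at 1 + k1 r^2 times it, then the intrinsics apply), "R" (3x3) and "t" (3): a world point X has camera coordinates R X + t. Camera axes: x right, y down, z forward; pixel columns grow to the right and rows downward; lengths in m; the calibration is good to about 2 mm. A picture is of the moment at which its call begins.
- workorder.sign_off(): hands the job in, once; it reports no verdict.
The state is a dict: "clock": time; "qpos": joint angles; "qd": joint speeds; "effort": joint torques, N m; "position": TCP position; "ee_rot": TCP orientation; "contact_force": force on the tool from outside, world axes, zero at the start; "moment": the same for the moment, N m; "width": finger opening in m.
Only numpy, scipy, OpenCV 4.12 (cv2) and the standard library are available. Lean on these libraries where they do the work, as an engineer would, in place of code of your own. Each camera call takes 0.05 s, during which the arm holds its last target.

## Task

Slide the open grey tub sideways into its bay in front of the tipping tray, right up to the end stop, then turn the black bar knob of the clamp clockwise until its slip clutch clicks (one to three clicks, no more). Only then pull the tray's lever so that all five stones slide into the tub, and let the tray back down level. Leave the other things on the table where they stand.

Things in the scene. Friction and masses are not known exactly. Their poses are not given: they have to be found in the camera images.
- station: grey filling station fixed to the table: origin on the table at the middle of the tub's bay; x points from the knob side to the tray side (roughly away from the robot), y from the bay's open end to its end stop, z up. Offsets in mm below are in this frame. A tub fully home has its origin at x -3 to 2, y 2 and its sides along the frame. The bay has no floor of its own: the tub slides on the table
- end_stop (a point): middle of the end stop's inner face, at its top: station x = 0, y = 62, 35 mm high; the stop runs from x = -67 to 77, 10 thick
- rear_rail (a point): top of the rear guide rail's inner face, station x = 67, 35 mm high; straight from y = -56 to 72, flaring outwards from there by 0.3 rad towards the open end to about x = 82, y = -104; 10 thick
- front_fence (a point): top of the front guide fence's inner face, station x = -70, 35 mm high; straight from y = -56 to -18, flaring outwards from there by 0.3 rad to about x = -85, y = -104; 8 thick. From y = -13 to 37 the clamp jaw (32 high) is the front guide, its face moving from x = -75 (open) to -68 (tight)
- clamp (a point): top centre of the grey clamp housing, station x = -113, y = 12: 52 (x) x 60 (y) mm, 44 high; the knob stands on it
- pivot (a point): middle of the tray's pivot line, which runs along station y at x = 95, 70 mm up; two cheek plates at y = -68 and 76 (30 x 8, 85 high, x = 97) carry it; a rest on posts (x = 160, up to 126 mm) bears the level tray
- tub: open grey plastic tub, outside 130 (x) x 120 (y) x 50 high, walls and floor 4 thick, 210 to 420 g, origin at the centre of its underside; starts on the table off the bay's open end, 175 to 205 mm towards station -y, within 12 mm sideways, turned up to 0.25 rad. Pushed from behind with two fingers spread along its trailing wall it straightens itself; home in the bay, the level tray's lip is over its rear wall
- knob_grip (a point): centre of the black bar knob, on its vertical axis, station x = -113, y = 12, 70 mm up; the bar is 92 long (along this point's x), 14 wide, 24 high (from 58 to 82 mm above the table), hub radius 14, steel collar below it of radius 27, top at 53 mm. Grip it from above or push it round with a finger on the side of an arm
- screw (a joint): angle of the clamp screw (steel collar with a black mark), rad, growing clockwise seen from above; starts at 0.3 to 1.4 and stops hard at 2.3, clamp tight; turning it takes 0.05 N m
- clutch (a joint): turn of the bar knob on the screw collar, rad, clockwise positive, 0 at the start (white mark on the bar over black mark on the collar); it carries the screw till that stops, then slips at about 0.4 N m in clicks of 0.524 rad (30 degrees): hardest at 0.13, over the crest at 0.26, then it snaps on to rest at 0.524, 1.047 and so on
- tray (a joint): tilt of the tray, rad: 0 level on its rest, grows as the lever is pulled towards station -x, stop at 0.85; a spring and damper bring it back to level when let go; as it tips, the lip comes forward and down over the tub to x = 30, 87 mm up; the stones slide off between 0.5 and 0.8
- lever_tip (a point): centre of the black ball (26 mm) topping the tray's lever, a straight 12 mm round bar turning with the tray; level, the ball is at station x = 69, y = 116, 242 mm up (174 mm from the pivot line, leaning 0.15 rad towards -x), and the bar's foot is on the pivot line at y = 104; 3 to 8 N at the ball tip the tray
- tray_lip (a point): middle of the open front edge of the steel tray, on its floor; level: station x = 65, y = 4, 132 mm up, underside 128; the floor is 150 long (x = 65 to 215) and 92 wide, side and back walls 4 thick, 28 above the floor
- stone0: loose rough stone about 30 x 24 x 20 mm, 35 g, origin at the middle of its underside, starting on the tray
- stone1: loose rough stone about 27 x 26 x 18 mm, 35 g, origin at the middle of its underside, starting on the tray
- stone2: loose rough stone about 34 x 22 x 21 mm, 35 g, origin at the middle of its underside, starting on the tray
- stone3: loose rough stone about 26 x 22 x 22 mm, 35 g, origin at the middle of its underside, starting on the tray
- stone4: loose rough stone about 31 x 27 x 19 mm, 35 g, origin at the middle of its underside, starting on the tray
- jar: bystander: glass jar 64 wide, 85 high, standing beside the clamp; origin at the centre of its underside
- cup: bystander: white cup 68 wide, 75 high, standing beside the clamp; origin at the centre of its underside
- cobble: bystander: round grey cobble 84 wide, 46 high, just outside the end stop, below the lever; origin at the centre of its underside
- mallet: bystander: hammer lying on the table away from the station; origin at about its middle
- brush: bystander: hand brush lying on the table away from the station; origin at about its middle
- flask: bystander: white bottle 60 wide, 160 high, away from the station; origin at the centre of its underside
Mind the look-alikes: they are no part of the job. What is meant by the tub is not pink, and is the larger of those in its own colour.

How it is judged:
By the outcome, as a careful person would: the job done as asked, in the order asked, and still so for the second after the job is handed in, with the robot touching nothing.
It also fails if it takes over 64 s, if anything falls off the work surface, if the arm or the gripper's body presses on something with over 40 N, if the wrist force passes 120 N, or if a joint passes its speed limit or range.

## Working session

There is one attempt and no reset: what is moved stays moved. The work goes in short steps, Python scripts to look and compute and a tool call to move; the robot and the scene stay as the last step left them, time stands still between calls to the robot, and variables do not carry over. Pictures are saved under pics/ and viewed, and the job is handed in when it is done.

Besides the shell and the picture viewer there is one more tool, called after "Emit:" in YAML: its name, and indented under it one key for each argument. apply_moves: Moves the arm, as the interface text tells. Its arguments: {"type":"object","properties":{"moves":{"type":"array"},"newtons":{"type":"number"}},"required":["moves"]}

```bash
ls; mkdir -p pics; cat > h.py <<'E'
import numpy as np, cv2
from rig import manip, imaging, workorder
def pix2world(im,u,v,z=None,d=None):
    p=cv2.undistortPoints
    xd=(u-im['cx'])/im['fx']; yd=(v-im['cy'])/im['fy']
    x,y=xd,yd
    for _ in range(20):
        s=1+im['k1']*(x*x+y*y); x,y=xd/s,yd/s
    R=np.array(im['R']);t=np.array(im['t'])
    ray=R.T@np.array([x,y,1.]); c=-R.T@t
    if d is None and z is None: d=im['range_z'][int(round(v)),int(round(u))]
    if z is not None: d=(z-c[2])/ray[2]
    return c+d*ray
def proj(im,X):
    X=np.atleast_2d(X); c=X@np.array(im['R']).T+np.array(im['t'])
    x=c[:,0]/c[:,2];y=c[:,1]/c[:,2];s=1+im['k1']*(x*x+y*y)
    return np.c_[im['fx']*x*s+im['cx'],im['fy']*y*s+im['cy']]
def cloud(im):
    v,u=np.mgrid[0:400,0:640]
    xd=(u-im['cx'])/im['fx']; yd=(v-im['cy'])/im['fy'];x,y=xd.copy(),yd.copy()
    for _ in range(20):
        s=1+im['k1']*(x*x+y*y); x,y=xd/s,yd/s
    d=im['range_z']; P=np.stack([x*d,y*d,d],-1)
    W=(P-np.array(im['t']))@np.array(im['R']); W[d==0]=np.nan
    return W
def save(im,n): cv2.imwrite('pics/'+n,im['image'][:,:,::-1])
E
python3 - <<'E'
from h import *
print(manip.get_state(), manip.pinch_z)
import pickle
for n in ['scene','side','wrist']:
    im=imaging.get_image(n); save(im,n+'0.png'); pickle.dump(im,open(n+'0.pkl','wb'))
    print(n,im['fx'],im['k1'],-np.array(im['R']).T@np.array(im['t']))
E
```

```text
pics
{'clock': 0.0, 'qpos': array([ 1.07900159e+00,  2.76584046e-01,  1.50611520e+00, -3.69172276e-05,
        1.36070602e+00, -1.20984487e-01]), 'qd': array([-0.00022575,  0.00050287, -0.00011728,  0.00027594, -0.00071919,
        0.00027145]), 'effort': array([ 2.94785696e-04, -4.16778123e+01, -2.45807111e+01,  6.38525648e-05,
        1.08393375e-02,  1.19807123e-05]), 'position': array([0.20812279, 0.53545041, 0.2304531 ]), 'ee_rot': array([-2.56150796e-04,  1.84340856e-01,  9.82861957e-01, -8.69545142e-04]), 'contact_force': array([ 0.50519853,  0.30487048, -0.89421589]), 'moment': array([ 0.03871871,  0.02284015, -0.03747469]), 'width': 0.08541400471646911} 0.0187
scene 470.6015487387927 -0.07228549138560487 [ 1.28440309 -0.60980097  0.95834039]
side 477.98777946200624 0.01431979777741878 [-0.43762638  1.11007008  1.11514058]
wrist 354.88884042402356 0.021092859296877337 [0.14333079 0.56106018 0.37159023]
```

View pics/scene0.png

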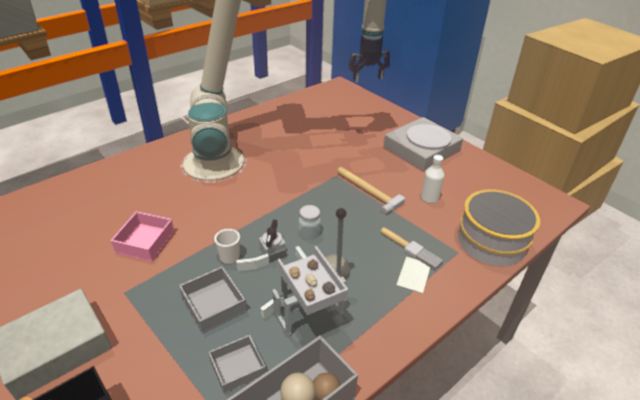

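View pics/side0.png

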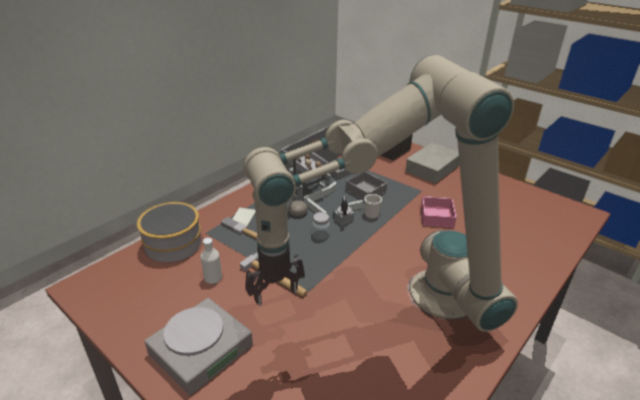

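View pics/wrist0.png

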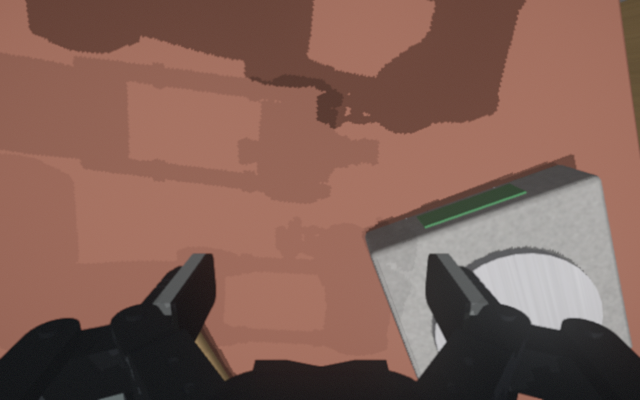

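```bash
python3 - <<'E'
import pickle
from h import *
im=pickle.load(open('scene0.pkl','rb'))
c=im['image'][180:400,120:420,::-1]; cv2.imwrite('pics/crop0.png',cv2.resize(c,None,fx=2.6,fy=2.6,interpolation=cv2.INTER_CUBIC))
W=cloud(im)
for n,(u,v) in dict(tubfloor=(213,297),small=(237,362),pink=(143,236),ball=(341,213),knob=(272,233),cup=(228,240),jar=(310,214),cobble=(340,265),flask=(432,180),tray=(312,282),binball=(298,388)).items(): print(n,W[v,u].round(3))
E
```

```text
tubfloor [ 0.532 -0.309  0.001]
small [ 0.728 -0.361  0.001]
pink [ 0.211 -0.359  0.005]
ball [ 0.694 -0.031  0.247]
knob [ 0.499 -0.097  0.079]
cup [ 0.41  -0.186  0.037]
jar [0.506 0.03  0.083]
cobble [ 0.714 -0.043  0.097]
flask [0.622 0.424 0.09 ]
tray [ 0.745 -0.158  0.145]
binball [ 0.901 -0.319  0.083]
```

View pics/crop0.png

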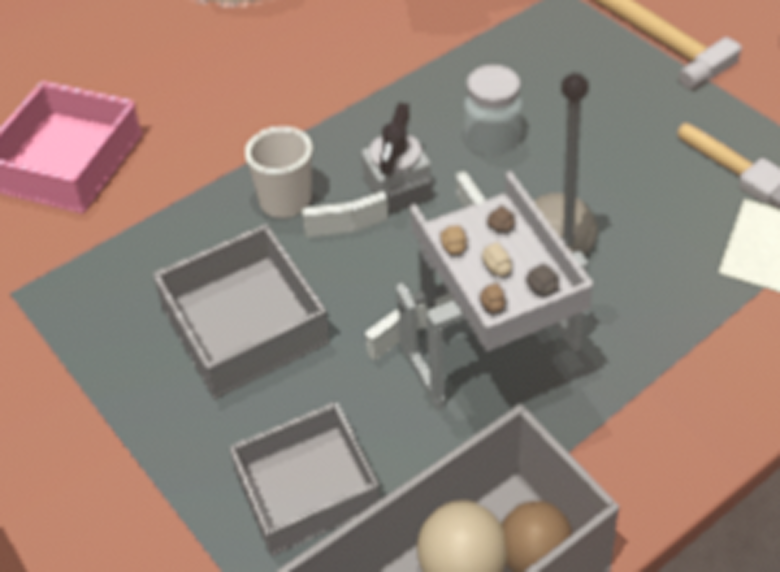

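```bash
cat > fit.py <<'E'
from h import *
from scipy.optimize import least_squares
def box(P,c,h,a=0):
    q=P-np.array(c); ca,sa=np.cos(a),np.sin(a)
    q=np.c_[ca*q[:,0]+sa*q[:,1],-sa*q[:,0]+ca*q[:,1],q[:,2]]
    d=np.abs(q)-np.array(h); return np.linalg.norm(np.maximum(d,0),axis=1)+np.minimum(d.max(1),0)
def sdf(P): # mm, station
    D=[box(P,(5,67,17.5),(72,5,17.5)), box(P,(72,8,17.5),(5,64,17.5)), box(P,(-74,-37,17.5),(4,19,17.5)),
       box(P,(-113,12,22),(26,30,22)), box(P,(97,-68,42.5),(15,4,42.5)), box(P,(97,76,42.5),(15,4,42.5)),
       box(P,(140,4,130),(75,46,2)), box(P,(140,-44,144),(75,2,16)), box(P,(140,52,144),(75,2,16)), box(P,(217,4,144),(2,48,16))]
    s=.3
    L=50/np.cos(s)
    # flares
    ux=np.array([np.sin(s),-np.cos(s)])
    c=np.array([67,-56])+ux*25/np.cos(s)+np.array([np.cos(s),np.sin(s)])*5
    D.append(box(P,(c[0],c[1],17.5),(5,25,17.5),s))
    L=86/2/np.cos(s); ux=np.array([-np.sin(s),-np.cos(s)])
    c=np.array([-70,-18])+ux*L+np.array([-np.cos(s),np.sin(s)])*4
    D.append(box(P,(c[0],c[1],17.5),(4,L,17.5),-s))
    D.append(np.linalg.norm(P-np.array([69,116,242]),axis=1)-13)
    a=np.array([95,104,70.]);b=np.array([69,116,242.]); t=np.clip((P-a)@(b-a)/((b-a)@(b-a)),0,1)
    D.append(np.linalg.norm(P-a-t[:,None]*(b-a),axis=1)-6)
    return np.min(D,axis=0)
def toS(p,W):
    c,s=np.cos(p[2]),np.sin(p[2]); q=W-np.array([p[0],p[1],p[3] if len(p)>3 else 0])
    return np.c_[c*q[:,0]+s*q[:,1],-s*q[:,0]+c*q[:,1],q[:,2]]*1000
def toW(p,S):
    c,s=np.cos(p[2]),np.sin(p[2]); S=np.atleast_2d(S)/1000.
    return np.c_[c*S[:,0]-s*S[:,1]+p[0],s*S[:,0]+c*S[:,1]+p[1],S[:,2]]
E
python3 - <<'E'
import pickle
from fit import *
im=pickle.load(open('scene0.pkl','rb')); W=cloud(im).reshape(-1,3); W=W[~np.isnan(W[:,0])]
th=np.arctan2(.066,.187)-np.arctan2(104,182)
c,s=np.cos(th),np.sin(th); o=np.array([.499,-.097])-np.array([[c,-s],[s,c]])@[-.113,.012]
p=np.array([*o,th]);print(p)
for it in range(6):
    S=toS(p,W); m=(S[:,2]>15)&(np.abs(sdf(S))<(25 if it<2 else 10 if it<4 else 7)); Q=W[m]
    r=least_squares(lambda p:sdf(toS(p,Q)),p,loss='soft_l1',f_scale=2); p=r.x
    print(p,m.sum(),np.median(np.abs(r.fun)))
np.save('st.npy',p)
# tub
u,v=np.mgrid[0:640,0:400]
Wg=cloud(im)[255:345,170:255].reshape(-1,3)
m=(Wg[:,2]>.042)&(Wg[:,2]<.06); T=Wg[m]; print(len(T))
rect=cv2.minAreaRect((toS(p,T)[:,:2]).astype(np.float32)); print('tub station',rect)
k=im['image'].copy()
def line(S,col,closed=True):
    q=proj(im,toW(p,S)); cv2.polylines(k,[np.round(q*16).astype(int)],closed,col,1,cv2.LINE_AA,4)
line([[-67,62,35],[77,62,35],[77,72,35],[-67,72,35]],(255,0,0))
line([[67,62,35],[67,-56,35],[82,-104,35]],(0,255,0),False)
line([[-70,-18,35],[-70,-56,35],[-85,-104,35]],(0,255,0),False) 
line([[65,-42,132],[215,-42,132],[215,50,132],[65,50,132]],(0,255,255))
line([[95,104,70],[69,116,242]],(255,255,0),False)
line([[-139,-18,44],[-87,-18,44],[-87,42,44],[-139,42,44]],(255,0,255))
b=cv2.boxPoints(rect); line(np.c_[b,[50]*4],(255,0,0))
cv2.imwrite('pics/ov0.png',cv2.resize(k[190:370,150:400,::-1],None,fx=3,fy=3))
E
```

```text
[ 0.60803067 -0.12902049 -0.1798535 ]
[ 0.59695101 -0.12615094 -0.19856753] 4314 1.2687890940096729
[ 0.59662268 -0.12592748 -0.20086726] 4415 1.2571392881844048
[ 0.5964553  -0.12599941 -0.20091175] 3499 0.926817337629366
[ 0.59644789 -0.12598323 -0.20108099] 3494 0.9213213507002251
[ 0.59627333 -0.12575847 -0.20268013] 3290 0.8452824382754969
[ 0.5962655  -0.12570746 -0.20305039] 3288 0.8430556593131051
419
tub station ((-3.7486648559570312, -198.49876403808594), (134.772216796875, 120.674560546875), 6.686500072479248)
```

View pics/ov0.png

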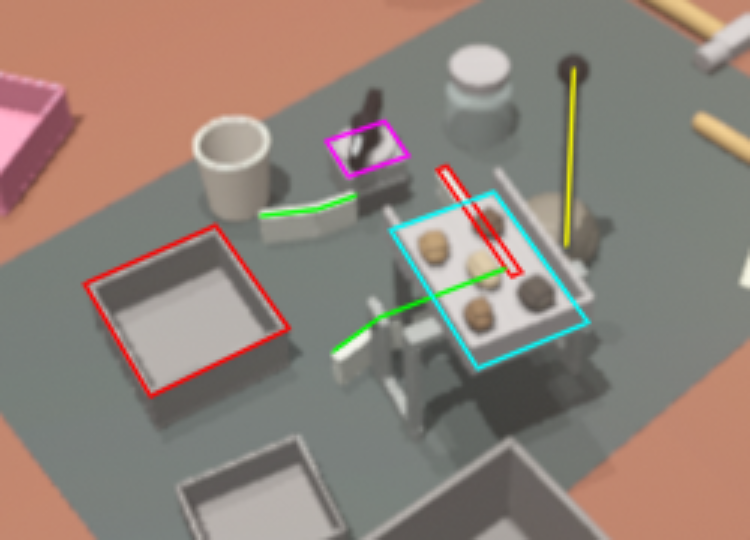

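```bash
cat > plan.py <<'E'
from fit import *
from scipy.spatial.transform import Rotation as Ro
p=np.load('st.npy')
def RT():
    s=manip.get_state(); q=s['ee_rot']; return Ro.from_quat([q[1],q[2],q[3],q[0]]),np.array(s['position']),s
def down(phi): # station angle of tool y
    a=phi+p[2]; y=np.array([np.cos(a),np.sin(a),0]); z=np.array([0,0,-1.]); return Ro.from_matrix(np.c_[np.cross(y,z),y,z])
def rows(S,Rt,n,jaw,cont=False):
    R,P,s=RT(); T=toW(p,S)[0]; rv=(R.inv()*Rt).as_rotvec()
    for i in range(n):
        R0=R*Ro.from_rotvec(rv*i/n); d=R0.inv().apply((T-P)/n)
        print(jaw,*(round(x,4) for x in d),*(round(x,3) for x in rv/n),sep=', ',end=',\n')
def where():
    R,P,s=RT(); print('clk',round(s['clock'],2),'S',toS(p,P[None])[0].round(1),'W',P.round(4),'ytool st ang',round(np.arctan2(*R.as_matrix()[:2,1][::-1])-p[2],3),'tilt',R.as_matrix()[:,2].round(3),'F',np.round(s['contact_force'],1),'w',round(s['width'],4),'q',s['qpos'].round(2))
E
python3 - <<'E'
from plan import *
where(); print(toS(p,np.array([[.41,-.186,0],[.506,.03,0],[.211,-.359,0]])))
rows([-4,-300,230],down(0),26,0.0854)
E
```

```text
clk 0.15 S [-513.5  569.4  230.6] W [0.2082 0.5356 0.2306] ytool st ang 1.403 tilt [-0.001 -0.001 -1.   ] F [ 0.1 -0.   0.1] w 0.0856 q [ 1.08  0.28  1.51  0.    1.36 -0.12]
[[-170.28038958  -96.61581608    0.        ]
 [-119.81073816  134.30584658    0.        ]
 [-330.3053024  -306.19164311    0.        ]]
0.0854, -0.0249, -0.0297, 0.0001, -0.0, 0.0, 0.054,
0.0854, -0.0265, -0.0283, 0.0001, -0.0, 0.0, 0.054,
0.0854, -0.028, -0.0268, 0.0001, -0.0, 0.0, 0.054,
0.0854, -0.0294, -0.0253, 0.0001, -0.0, 0.0, 0.054,
0.0854, -0.0307, -0.0237, 0.0001, -0.0, 0.0, 0.054,
0.0854, -0.0319, -0.022, 0.0001, -0.0, 0.0, 0.054,
0.0854, -0.0331, -0.0202, 0.0, -0.0, 0.0, 0.054,
0.0854, -0.0341, -0.0184, 0.0, -0.0, 0.0, 0.054,
0.0854, -0.035, -0.0166, 0.0, -0.0, 0.0, 0.054,
0.0854, -0.0359, -0.0146, 0.0, -0.0, 0.0, 0.054,
0.0854, -0.0366, -0.0127, 0.0, -0.0, 0.0, 0.054,
0.0854, -0.0373, -0.0107, 0.0, -0.0, 0.0, 0.054,
0.0854, -0.0378, -0.0087, 0.0, -0.0, 0.0, 0.054,
0.0854, -0.0382, -0.0066, 0.0, -0.0, 0.0, 0.054,
0.0854, -0.0385, -0.0045, 0.0, -0.0, 0.0, 0.054,
0.0854, -0.0387, -0.0025, 0.0, -0.0, 0.0, 0.054,
0.0854, -0.0388, -0.0004, 0.0, -0.0, 0.0, 0.054,
0.0854, -0.0387, 0.0017, 0.0, -0.0, 0.0, 0.054,
0.0854, -0.0386, 0.0038, 0.0, -0.0, 0.0, 0.054,
0.0854, -0.0383, 0.0059, 0.0, -0.0, 0.0, 0.054,
0.0854, -0.0379, 0.0079, 0.0, -0.0, 0.0, 0.054,
0.0854, -0.0375, 0.01, 0.0, -0.0, 0.0, 0.054,
0.0854, -0.0369, 0.012, 0.0, -0.0, 0.0, 0.054,
0.0854, -0.0362, 0.0139, 0.0, -0.0, 0.0, 0.054,
0.0854, -0.0354, 0.0159, 0.0, -0.0, 0.0, 0.054,
0.0854, -0.0344, 0.0178, 0.0, -0.0, 0.0, 0.054,
```

Emit:
apply_moves:
  moves: [0.0854,-0.025,-0.03,0,0,0,0.054,0.0854,-0.0265,-0.0285,0,0,0,0.054,0.0854,-0.028,-0.027,0,0,0,0.054,0.0854,-0.0295,-0.0255,0,0,0,0.054,0.0854,-0.031,-0.024,0,0,0,0.054,0.0854,-0.032,-0.022,0,0,0,0.054,0.0854,-0.033,-0.02,0,0,0,0.054,0.0854,-0.034,-0.0185,0,0,0,0.054]

```text
clock: 0.82
position: [0.3065, 0.2361, 0.2261]
ee_rot: [-0.001, 0.393, 0.919, -0.001]
contact_force: [0.8, 0.5, 1.6]
width: 0.0853
```

Emit:
apply_moves:
  moves: [0.0854,-0.035,-0.0165,0,0,0,0.054,0.0854,-0.036,-0.0145,0,0,0,0.054,0.0854,-0.0365,-0.0125,0,0,0,0.054,0.0854,-0.037,-0.0105,0,0,0,0.054,0.0854,-0.038,-0.0085,0,0,0,0.054,0.0854,-0.038,-0.0065,0,0,0,0.054,0.0854,-0.0385,-0.0045,0,0,0,0.054,0.0854,-0.0385,-0.0025,0,0,0,0.054]

```text
clock: 1.48
position: [0.4012, -0.073, 0.2263]
ee_rot: [0.0, 0.59, 0.808, 0.001]
contact_force: [0.8, 0.9, 0.1]
width: 0.0852
```

```bash
python3 - <<'E'
from plan import *
where()
rows([-4,-300,200],down(0),16,0.0854)
E
```

```text
clk 1.48 S [-201.7   12.2  226.3] W [ 0.4012 -0.073   0.2263] ytool st ang 0.512 tilt [ 0.001  0.001 -1.   ] F [0.8 0.9 0.1] w 0.0852 q [-0.35  0.02  1.83  0.    1.29 -0.66]
0.0854, -0.0231, 0.0012, 0.0016, 0.0, -0.0, 0.032,
0.0854, -0.023, 0.0019, 0.0016, 0.0, -0.0, 0.032,
0.0854, -0.0229, 0.0027, 0.0016, 0.0, -0.0, 0.032,
0.0854, -0.0228, 0.0034, 0.0016, 0.0, -0.0, 0.032,
0.0854, -0.0227, 0.0041, 0.0016, 0.0, -0.0, 0.032,
0.0854, -0.0226, 0.0049, 0.0016, 0.0, -0.0, 0.032,
0.0854, -0.0224, 0.0056, 0.0016, 0.0, -0.0, 0.032,
0.0854, -0.0222, 0.0063, 0.0016, 0.0, -0.0, 0.032,
0.0854, -0.022, 0.007, 0.0016, 0.0, -0.0, 0.032,
0.0854, -0.0218, 0.0077, 0.0016, 0.0, -0.0, 0.032,
0.0854, -0.0215, 0.0084, 0.0016, 0.0, -0.0, 0.032,
0.0854, -0.0212, 0.0091, 0.0016, 0.0, -0.0, 0.032,
0.0854, -0.0209, 0.0098, 0.0016, 0.0, -0.0, 0.032,
0.0854, -0.0206, 0.0104, 0.0016, 0.0, -0.0, 0.032,
0.0854, -0.0203, 0.0111, 0.0016, 0.0, -0.0, 0.032,
0.0854, -0.0199, 0.0117, 0.0016, 0.0, -0.0, 0.032,
```

Emit:
apply_moves:
  moves: [0.0854,-0.039,0.003,0.003,0,0,0.056,0.0854,-0.039,0.005,0.003,0,0,0.056,0.0854,-0.0385,0.007,0.003,0,0,0.056,0.0854,-0.038,0.01,0.003,0,0,0.056,0.0854,-0.038,0.012,0.003,0,0,0.056,0.0854,-0.037,0.014,0.003,0,0,0.056,0.0854,-0.036,0.016,0.003,0,0,0.056,0.0854,-0.036,0.018,0.003,0,0,0.056]

```text
clock: 2.15
position: [0.5165, -0.3826, 0.1999]
ee_rot: [-0.001, 0.764, 0.645, 0.002]
contact_force: [0.1, 0.9, 0.4]
width: 0.0851
```

```bash
python3 - <<'E'
from plan import *
where()
im=imaging.get_image('wrist'); save(im,'w1.png')
print(-np.array(im['R']).T@np.array(im['t']))
im=imaging.get_image('scene'); save(im,'s1.png')
rows([-2,-302,14],down(0),8,0.0854)
E
```

```text
clk 2.15 S [ -26.3 -267.7  199.9] W [ 0.5165 -0.3826  0.1999] ytool st ang 0.034 tilt [ 0.002  0.004 -1.   ] F [0.1 0.9 0.4] w 0.0851 q [-0.75  0.4   1.4   0.    1.35 -0.58]
[ 0.52921626 -0.31369082  0.3412092 ]
0.0854, -0.0039, 0.0026, 0.023, 0.0, -0.0, 0.004,
0.0854, -0.0039, 0.0027, 0.023, 0.0, -0.0, 0.004,
0.0854, -0.0038, 0.0027, 0.023, 0.0, -0.0, 0.004,
0.0854, -0.0038, 0.0027, 0.023, 0.0, -0.0, 0.004,
0.0854, -0.0038, 0.0027, 0.023, 0.0, -0.0, 0.004,
0.0854, -0.0038, 0.0027, 0.023, 0.0, -0.0, 0.004,
0.0854, -0.0038, 0.0028, 0.023, 0.0, -0.0, 0.004,
0.0854, -0.0038, 0.0028, 0.023, 0.0, -0.0, 0.004,
```

View pics/w1.png

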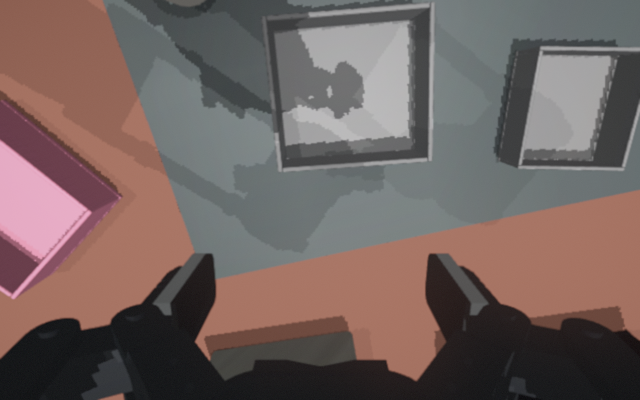

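View pics/s1.png

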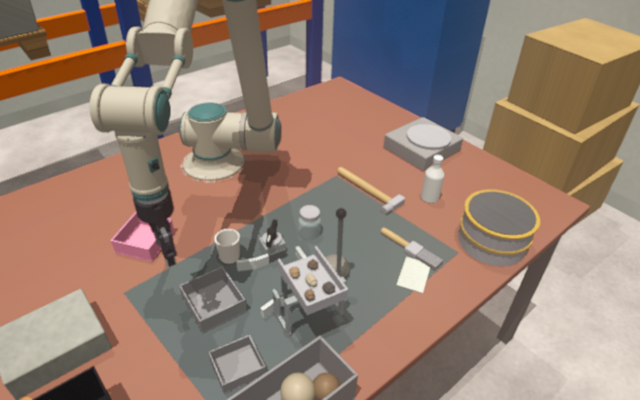

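```bash
python3 - <<'E'
from plan import *
im=imaging.get_image('wrist'); W=cloud(im)
for u,v in [(230,345),(340,345),(280,360),(350,335),(280,165),(432,160),(268,17),(430,6),(280,315),(320,300),(500,330)]: print((u,v),W[v,u].round(3),toS(p,W[v,u][None])[0].round(0))
im=imaging.get_image('scene'); W=cloud(im)
for u,v in [(100,315),(60,300),(90,350),(30,340)]: print((u,v),W[v,u].round(3),toS(p,W[v,u][None])[0].round(0))
E
```

```text
(230, 345) [ 0.384 -0.572 -0.001] [-118. -480.   -1.]
(340, 345) [ 0.508 -0.571  0.027] [   4. -454.   27.]
(280, 360) [ 0.511 -0.376  0.269] [ -33. -262.  269.]
(350, 335) [ 0.52  -0.572  0.012] [  15. -453.   12.]
(280, 165) [ 0.488 -0.37   0.048] [ -57. -261.   48.]
(432, 160) [ 0.627 -0.399 -0.   ] [  85. -261.   -0.]
(268, 17) [ 0.5   -0.256  0.032] [ -68. -147.   32.]
(430, 6) [ 0.621 -0.272  0.048] [  53. -139.   48.]
(280, 315) [ 0.447 -0.544 -0.002] [ -62. -440.   -2.]
(320, 300) [ 0.494 -0.533 -0.002] [ -18. -420.   -2.]
(500, 330) [ 0.566 -0.383  0.261] [  22. -259.  261.]
(100, 315) [ 0.409 -0.561  0.001] [ -96. -464.    1.]
(60, 300) [ 0.371 -0.626  0.071] [-120. -535.   71.]
(90, 350) [ 0.52  -0.616  0.034] [  24. -495.   34.]
(30, 340) [ 0.442 -0.715  0.069] [ -32. -608.   69.]
```

Emit:
apply_moves:
  moves: [0.0854,-0.006,0.003,0.022,0,0,0.005,0.0854,-0.006,0.003,0.0235,0,0,0.005,0.0854,-0.005,0.003,0.0235,0,0,0.004,0.0854,-0.005,0.003,0.0235,0,0,0.004,0.0854,-0.004,0.003,0.0235,0,0,0.004,0.0854,-0.004,0.003,0.0235,0,0,0.004,0.0854,-0.003,0.003,0.0235,0,0,0.004,0.0854,-0.001,0.003,0.021,0,0,0.004]

```text
clock: 3.02
position: [0.5356, -0.4082, 0.0202]
ee_rot: [0.003, 0.771, 0.637, 0.004]
contact_force: [0.9, 0.3, -0.2]
width: 0.0855
```

```bash
python3 - <<'E'
from plan import *
where()
rows([-2,-250,15],down(0),8,0.0854)
E
```

```text
clk 3.02 S [  -2.4 -289.    20.2] W [ 0.5356 -0.4082  0.0202] ytool st ang 0.013 tilt [ 0.01  0.   -1.  ] F [ 0.9  0.3 -0.2] w 0.0855 q [-0.76  0.58  1.56  0.01  0.99 -0.57]
0.0854, 0.0049, 0.0001, 0.0007, 0.001, -0.0, 0.002,
0.0854, 0.0049, 0.0001, 0.0007, 0.001, -0.0, 0.002,
0.0854, 0.0049, 0.0001, 0.0007, 0.001, -0.0, 0.002,
0.0854, 0.0049, 0.0001, 0.0007, 0.001, -0.0, 0.002,
0.0854, 0.0049, 0.0001, 0.0007, 0.001, -0.0, 0.002,
0.0854, 0.0049, 0.0001, 0.0007, 0.001, -0.0, 0.002,
0.0854, 0.0049, 0.0001, 0.0007, 0.001, -0.0, 0.002,
0.0854, 0.0049, 0.0001, 0.0007, 0.001, -0.0, 0.002,
```

Emit:
apply_moves:
  moves: [0.0854,0.007,0,0.001,0.001,0,0.002,0.0854,0.007,0,0.001,0.001,0,0.002,0.0854,0.007,0,0.001,0.001,0,0.002,0.0854,0.007,0,0.001,0.001,0,0.002,0.0854,0.008,0,0,0.001,0,0.002,0.0854,0.008,0,0,0.001,0,0.002,0.0854,0.008,0,0,0.001,0,0,0.0854,0.008,0,0,0,0,0]

```text
clock: 3.68
position: [0.5469, -0.3397, 0.0201]
ee_rot: [0.001, 0.773, 0.634, 0.001]
contact_force: [-0.3, -1.6, -1.5]
width: 0.0856
```

```bash
python3 - <<'E'
from plan import *
where()
im=imaging.get_image('wrist'); save(im,'w2.png')
rows([-2,-160,14],down(0),8,0.0854)
E
```

```text
clk 3.68 S [  -5.2 -219.6   20.1] W [ 0.5469 -0.3397  0.0201] ytool st ang 0.006 tilt [ 0.002  0.    -1.   ] F [-0.3 -1.6 -1.5] w 0.0856 q [-0.66  0.55  1.63  0.    0.96 -0.47]
0.0854, 0.0072, 0.0005, 0.0008, 0.0, -0.0, 0.001,
0.0854, 0.0072, 0.0005, 0.0008, 0.0, -0.0, 0.001,
0.0854, 0.0072, 0.0005, 0.0008, 0.0, -0.0, 0.001,
0.0854, 0.0072, 0.0005, 0.0008, 0.0, -0.0, 0.001,
0.0854, 0.0072, 0.0005, 0.0008, 0.0, -0.0, 0.001,
0.0854, 0.0072, 0.0005, 0.0008, 0.0, -0.0, 0.001,
0.0854, 0.0072, 0.0004, 0.0008, 0.0, -0.0, 0.001,
0.0854, 0.0072, 0.0004, 0.0008, 0.0, -0.0, 0.001,
```

View pics/w2.png

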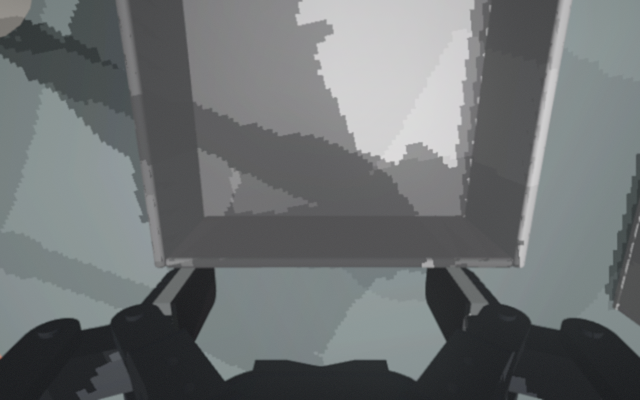

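Emit:
apply_moves:
  moves: [0.0854,0.009,0.001,0.001,0,0,0.001,0.0854,0.009,0.001,0.001,0,0,0.001,0.0854,0.009,0.001,0.001,0,0,0.001,0.0854,0.009,0.001,0.001,0,0,0.001,0.0854,0.009,0.001,0.001,0,0,0.001,0.0854,0.009,0.001,0.001,0,0,0.001,0.0854,0.009,0.001,0.001,0,0,0,0.0854,0.009,0.001,0,0,0,0]

```text
clock: 4.4
position: [0.5627, -0.2829, 0.0186]
ee_rot: [0.01, 0.771, 0.637, -0.014]
contact_force: [-3.2, -3.5, 0.4]
width: 0.0855
```

```bash
python3 - <<'E'
from plan import *
where()
im=imaging.get_image('wrist'); save(im,'w3.png')
E
```

```text
clk 4.4 S [  -1.2 -160.7   18.6] W [ 0.5627 -0.2829  0.0186] ytool st ang 0.014 tilt [-0.01  -0.033 -0.999] F [-3.2 -3.5  0.4] w 0.0855 q [-0.56  0.53  1.67 -0.04  0.93 -0.34]
```

View pics/w3.png

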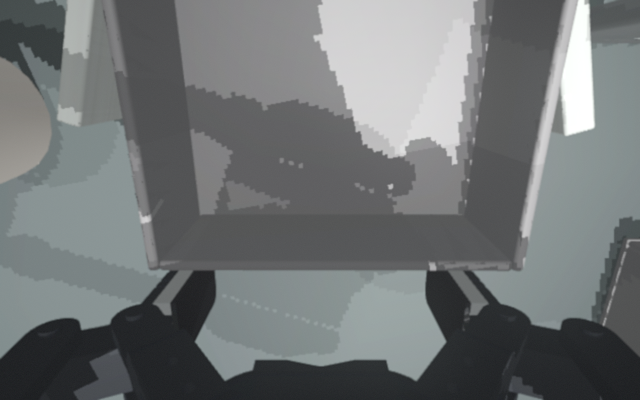

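```bash
python3 - <<'E'
from plan import *
rows([-2,-85,17],down(0),8,0.0854)
E
```

```text
0.0854, 0.0092, 0.0, -0.0001, -0.0, 0.004, 0.002,
0.0854, 0.0092, 0.0, -0.0001, -0.0, 0.004, 0.002,
0.0854, 0.0092, -0.0, -0.0, -0.0, 0.004, 0.002,
0.0854, 0.0092, -0.0, -0.0, -0.0, 0.004, 0.002,
0.0854, 0.0092, -0.0, 0.0, -0.0, 0.004, 0.002,
0.0854, 0.0092, -0.0001, 0.0001, -0.0, 0.004, 0.002,
0.0854, 0.0092, -0.0001, 0.0001, -0.0, 0.004, 0.002,
0.0854, 0.0092, -0.0001, 0.0001, -0.0, 0.004, 0.002,
```

Emit:
apply_moves:
  moves: [0.0854,0.0095,0,0,0,0.008,0.002,0.0854,0.0095,0,0,0,0.008,0.002,0.0854,0.0095,0,0,0,0.008,0.002,0.0854,0.0095,0,0,0,0.008,0.002,0.0854,0.0095,0,0,0,0.008,0.002,0.0854,0.009,0,0,0,0.008,0.002,0.0854,0.009,0,0,0,0.008,0.002,0.0854,0.008,0,0,0,0.008,0.002]

```text
clock: 5.12
position: [0.577, -0.2049, 0.0177]
ee_rot: [-0.013, 0.776, 0.63, 0.011]
contact_force: [-2.0, -2.7, 0.7]
width: 0.0854
```

```bash
python3 - <<'E'
from plan import *
where()
im=imaging.get_image('wrist'); save(im,'w4.png')
rows([-2,-69,17],down(0),8,0.0854)
E
```

```text
clk 5.12 S [ -2.9 -81.5  17.7] W [ 0.577  -0.2049  0.0177] ytool st ang -0.003 tilt [ 0.001  0.033 -0.999] F [-2.  -2.7  0.7] w 0.0854 q [-0.47  0.52  1.7   0.04  0.94 -0.29]
0.0854, 0.0013, 0.0001, 0.0001, -0.001, -0.004, -0.0,
0.0854, 0.0013, 0.0001, 0.0001, -0.001, -0.004, -0.0,
0.0854, 0.0013, 0.0001, 0.0001, -0.001, -0.004, -0.0,
0.0854, 0.0013, 0.0001, 0.0001, -0.001, -0.004, -0.0,
0.0854, 0.0013, 0.0001, 0.0001, -0.001, -0.004, -0.0,
0.0854, 0.0013, 0.0001, 0.0001, -0.001, -0.004, -0.0,
0.0854, 0.0013, 0.0001, 0.0001, -0.001, -0.004, -0.0,
0.0854, 0.0013, 0.0001, 0.0001, -0.001, -0.004, -0.0,
```

View pics/w4.png

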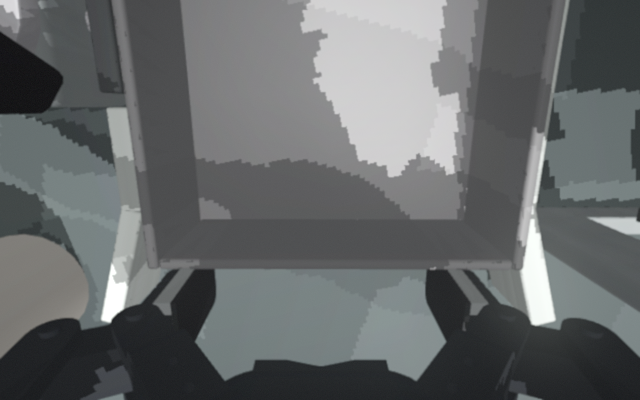

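Emit:
apply_moves:
  moves: [0.0854,0.003,0,0,-0.001,-0.004,0,0.0854,0.003,0,0,-0.001,-0.004,0,0.0854,0.003,0,0,-0.001,-0.004,0,0.0854,0.003,0,0,0,-0.004,0,0.0854,0.003,0,0,0,-0.002,0,0.0854,0.003,0,0,0,0,0,0.0854,0.003,0,0,0,0,0,0.0854,0.003,0,0,0,0,0]

```text
clock: 5.83
position: [0.58, -0.1915, 0.018]
ee_rot: [0.002, 0.775, 0.632, -0.005]
contact_force: [-3.3, -11.1, -0.4]
width: 0.0859
```

```bash
python3 - <<'E'
from plan import *
where()
im=imaging.get_image('scene'); save(im,'s5.png'); 
cv2.imwrite('pics/s5c.png',cv2.resize(im['image'][190:350,180:400,::-1],None,fx=3.5,fy=3.5,interpolation=cv2.INTER_CUBIC))
E
```

```text
clk 5.83 S [ -2.6 -67.7  18. ] W [ 0.58   -0.1915  0.018 ] ytool st ang 0.0 tilt [-0.005 -0.009 -1.   ] F [ -3.3 -11.1  -0.4] w 0.0859 q [-0.43  0.51  1.71 -0.01  0.92 -0.22]
```

View pics/s5c.png

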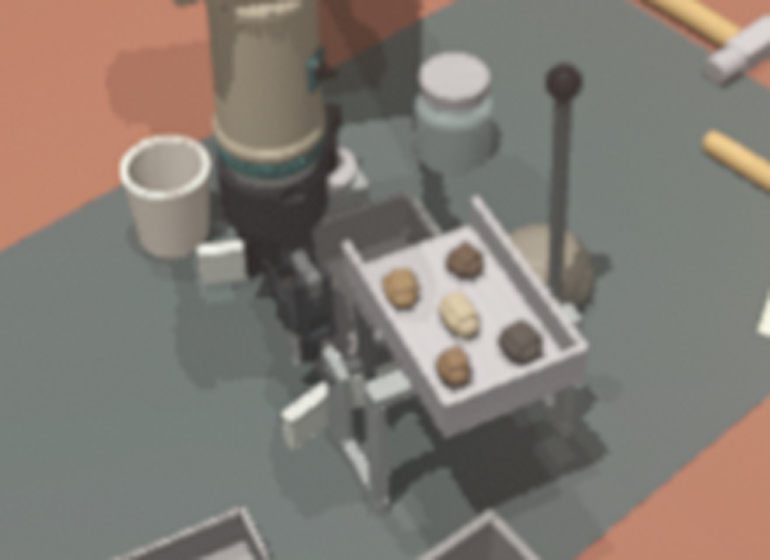

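Emit:
apply_moves:
  moves: [0.0854,0.004,0,0,0,0.001,0,0.0854,0.004,0,0,0,0.001,0,0.0854,0.004,0,0,0,0.001,0,0.0854,0.004,0,0,0,0.001,0,0.0854,0.004,0,0,0,0.001,0,0.0854,0.004,0,0,0,0.001,0,0.0854,0.004,0,0,0,0,0,0.0854,0,0,0,0,0,0]

```text
clock: 6.55
position: [0.5796, -0.1935, 0.0185]
ee_rot: [0.016, 0.775, 0.632, -0.022]
contact_force: [0.7, 0.6, 0.7]
width: 0.0853
```

```bash
python3 - <<'E'
from plan import *
where()
E
```

```text
clk 6.55 S [ -2.7 -69.8  18.5] W [ 0.5796 -0.1935  0.0185] ytool st ang 0.0 tilt [-0.014 -0.051 -0.999] F [0.7 0.6 0.7] w 0.0853 q [-0.4   0.51  1.71 -0.07  0.91 -0.16]
```

Emit:
apply_moves:
  moves: [0.0854,-0.012,0,0,0,0.02,0,0.0854,-0.012,0,0,0,0.02,0,0.0854,-0.006,0,-0.012,0,0.01,0,0.0854,0,0,-0.03,0,0,0,0.0854,0,0,-0.035,0,0,0,0.0854,0,0,-0.035,0,0,0,0.0854,0,0,-0.035,0,0,0,0.0854,0,0,-0.03,0,0,0]

```text
clock: 7.22
position: [0.5702, -0.2148, 0.1927]
ee_rot: [-0.015, 0.777, 0.63, -0.0]
contact_force: [-0.1, -0.6, 0.7]
width: 0.0854
```

```bash
python3 - <<'E'
from plan import *
where()
im=imaging.get_image('scene'); save(im,'s6.png'); 
cv2.imwrite('pics/s6c.png',cv2.resize(im['image'][190:350,180:400,::-1],None,fx=3.5,fy=3.5,interpolation=cv2.INTER_CUBIC))
im=imaging.get_image('wrist'); save(im,'w6.png')
E
```

```text
clk 7.22 S [ -7.5 -92.5 192.7] W [ 0.5702 -0.2148  0.1927] ytool st ang -0.005 tilt [-0.02   0.023 -1.   ] F [-0.1 -0.6  0.7] w 0.0854 q [-0.48  0.36  1.47  0.01  1.34 -0.28]
```

View pics/s6c.png

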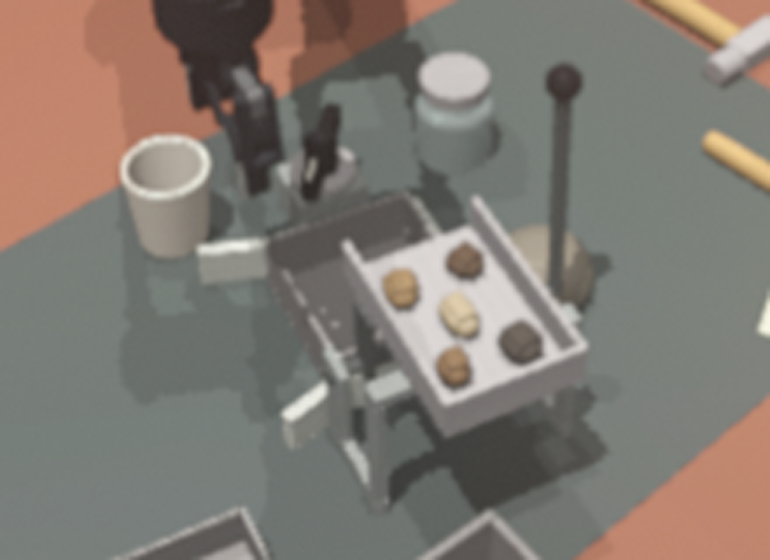

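View pics/w6.png

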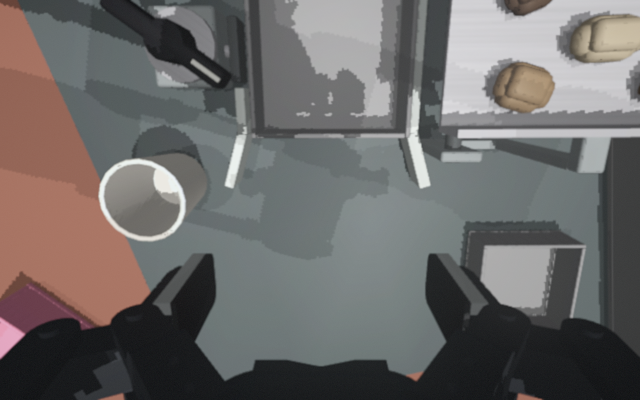

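```bash
python3 - <<'E'
from plan import *
im=imaging.get_image('wrist'); W=cloud(im); 
cv2.imwrite('pics/w6c.png',cv2.resize(im['image'][0:160,80:440,::-1],None,fx=2.2,fy=2.2,interpolation=cv2.INTER_CUBIC))
sub=W[:110,90:260].reshape(-1,3); m=(sub[:,2]>.062)&(sub[:,2]<.09)
S=toS(p,sub[m]); print(m.sum(),S.min(0),S.max(0))
r=cv2.minAreaRect(S[:,:2].astype(np.float32)); print(r)
c=S.mean(0); u,s,vt=np.linalg.svd((S-c)[:,:2],full_matrices=False); print(c,vt[0],np.degrees(np.arctan2(vt[0][1],vt[0][0])))
top=S[S[:,2]>78]; print(len(top),cv2.minAreaRect(top[:,:2].astype(np.float32)))
for z in (58,64,70,76,80,82): 
  q=S[np.abs(S[:,2]-z)<3]; print(z,len(q))
for u,v in [(215,68),(205,62)]: print(toS(p,W[v,u][None]))
print('tub', [toS(p,W[v,u][None])[0].round(0) for u,v in [(256,130),(406,130),(330,133)]])
for z in (82,): print(toS(p,pix2world(im,215,68,z/1000)[None]))
E
```

```text
3784 [-150.56790654  -18.25989699   62.00057832] [-71.36489707  40.31707016  82.9875701 ]
((-110.81680297851562, 12.951187133789062), (27.449569702148438, 91.2371597290039), 60.90380096435547)
[-107.76809648   11.80643123   78.96832299] [ 0.81793682 -0.57530805] -35.12120821034957
3256 ((-110.93310546875, 12.98820686340332), (27.410465240478516, 91.03450775146484), 60.19350814819336)
58 0
64 130
70 163
76 495
80 3346
82 2996
[[-76.48122117  -5.28712004  80.18643836]]
[[-82.92135159  -1.4375753   80.4200277 ]]
tub [array([-57., -50.,  47.]), array([ 65., -51.,  47.]), array([  3., -53.,  48.])]
[[-75.95031457  -5.42434338  82.        ]]
```

View pics/w6c.png

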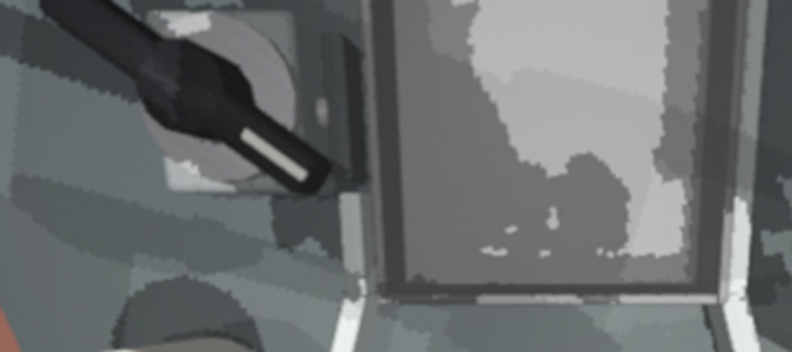

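```bash
python3 - <<'E'
from plan import *
rows([-112,12.5,140],down(np.radians(60.5)),10,0.0854)
E
```

```text
0.0854, 0.0104, -0.0106, 0.0057, -0.001, -0.003, -0.106,
0.0854, 0.0115, -0.0094, 0.0057, -0.001, -0.003, -0.106,
0.0854, 0.0124, -0.0081, 0.0057, -0.001, -0.003, -0.106,
0.0854, 0.0132, -0.0068, 0.0056, -0.001, -0.003, -0.106,
0.0854, 0.0139, -0.0053, 0.0056, -0.001, -0.003, -0.106,
0.0854, 0.0144, -0.0039, 0.0056, -0.001, -0.003, -0.106,
0.0854, 0.0147, -0.0023, 0.0055, -0.001, -0.003, -0.106,
0.0854, 0.0149, -0.0007, 0.0055, -0.001, -0.003, -0.106,
0.0854, 0.0149, 0.0008, 0.0054, -0.001, -0.003, -0.106,
0.0854, 0.0148, 0.0024, 0.0054, -0.001, -0.003, -0.106,
```

Emit:
apply_moves:
  moves: [0.0854,0.012,-0.013,0.006,-0.001,-0.003,-0.12,0.0854,0.013,-0.012,0.006,-0.001,-0.003,-0.12,0.0854,0.0145,-0.01,0.006,-0.001,-0.003,-0.12,0.0854,0.0155,-0.008,0.006,-0.001,-0.003,-0.12,0.0854,0.0165,-0.006,0.006,-0.001,-0.003,-0.12,0.0854,0.017,-0.004,0.006,-0.001,-0.003,-0.12,0.0854,0.0175,-0.002,0.006,-0.001,-0.003,-0.12,0.0854,0.0175,0,0.006,-0.001,-0.003,-0.12]

```text
clock: 8.03
position: [0.4801, -0.0927, 0.1352]
ee_rot: [-0.008, 0.381, 0.924, 0.004]
contact_force: [-0.4, 0.1, 0.2]
width: 0.0852
```

```bash
python3 - <<'E'
from plan import *
where()
im=imaging.get_image('wrist'); save(im,'w7.png')
rows([-112,12.5,58],down(np.radians(60.5)),8,0.0854)
E
```

```text
clk 8.03 S [-120.4    8.9  135.2] W [ 0.4801 -0.0927  0.1352] ytool st ang 0.992 tilt [-0.012  0.013 -1.   ] F [-0.4  0.1  0.2] w 0.0852 q [-0.34  0.23  1.82  0.01  1.1  -1.13]
0.0854, -0.0016, 0.0011, 0.0094, -0.0, -0.003, -0.007,
0.0854, -0.0016, 0.0011, 0.0094, -0.0, -0.003, -0.007,
0.0854, -0.0016, 0.001, 0.0094, -0.0, -0.003, -0.007,
0.0854, -0.0016, 0.001, 0.0094, -0.0, -0.003, -0.007,
0.0854, -0.0015, 0.001, 0.0094, -0.0, -0.003, -0.007,
0.0854, -0.0015, 0.001, 0.0094, -0.0, -0.003, -0.007,
0.0854, -0.0015, 0.001, 0.0094, -0.0, -0.003, -0.007,
0.0854, -0.0015, 0.001, 0.0094, -0.0, -0.003, -0.007,
```

View pics/w7.png

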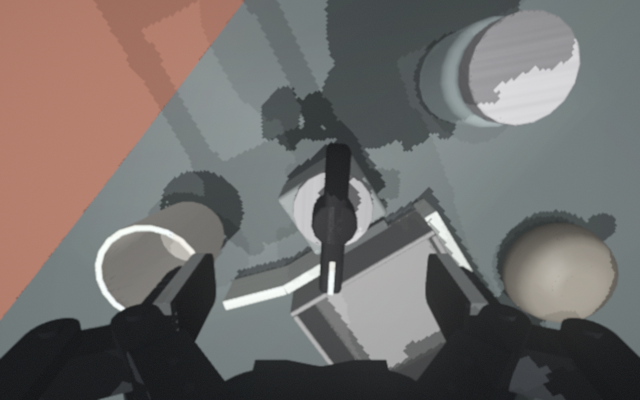

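Emit:
apply_moves:
  moves: [0.06,-0.0018,0.001,0.0095,0,-0.003,-0.008,0.06,-0.0018,0.001,0.0095,0,-0.003,-0.008,0.06,-0.0017,0.001,0.0095,0,-0.003,-0.008,0.06,-0.0017,0.001,0.0095,0,-0.003,-0.008,0.06,-0.0016,0.001,0.0095,0,-0.003,-0.008,0.06,-0.0016,0.001,0.0095,0,-0.003,-0.008,0.06,-0.0016,0.001,0.0095,0,-0.003,-0.008,0.06,-0.0015,0.001,0.009,0,-0.002,-0.007]

```text
clock: 8.75
position: [0.486, -0.0869, 0.0448]
ee_rot: [-0.007, 0.353, 0.936, 0.002]
contact_force: [-0.1, -0.2, 0.1]
width: 0.0596
```

```bash
python3 - <<'E'
from plan import *
where()
im=imaging.get_image('wrist'); save(im,'w8.png'); W=cloud(im); S=toS(p,W.reshape(-1,3))
m=(S[:,2]>79)&(S[:,2]<86)&(np.hypot(S[:,0]+112,S[:,1]-12)<60); print(cv2.minAreaRect(S[m][:,:2].astype(np.float32)))
rows([-112,12.5,58],down(np.radians(60.5)),8,0.0854)
E
```

```text
clk 8.75 S [-115.8   15.8   44.8] W [ 0.486  -0.0869  0.0448] ytool st ang 1.053 tilt [-0.012  0.01  -1.   ] F [-0.1 -0.2  0.1] w 0.0596 q [-0.32  0.35  1.93  0.01  0.88 -1.18]
((-117.24905395507812, 18.113727569580078), (60.33486557006836, 68.22216796875), 9.458404541015625)
0.0854, -0.0007, -0.0001, -0.0019, -0.0, -0.002, -0.0,
0.0854, -0.0007, -0.0001, -0.0019, -0.0, -0.002, -0.0,
0.0854, -0.0007, -0.0001, -0.0019, -0.0, -0.002, -0.0,
0.0854, -0.0007, -0.0001, -0.0019, -0.0, -0.002, -0.0,
0.0854, -0.0007, -0.0001, -0.0019, -0.0, -0.002, -0.0,
0.0854, -0.0007, -0.0001, -0.0019, -0.0, -0.002, -0.0,
0.0854, -0.0007, -0.0001, -0.0019, -0.0, -0.002, -0.0,
0.0854, -0.0007, -0.0001, -0.0019, -0.0, -0.002, -0.0,
```

View pics/w8.png

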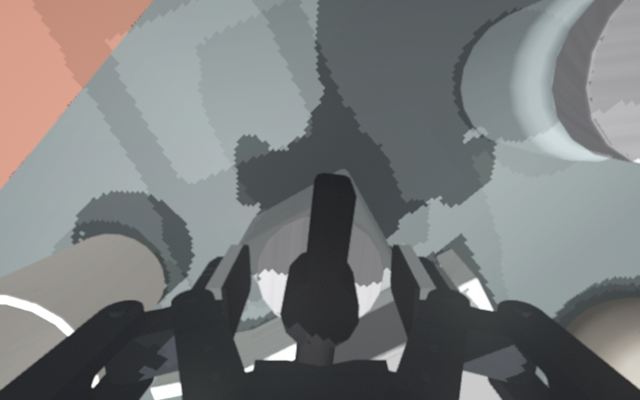

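Emit:
apply_moves:
  moves: [0.06,-0.002,0,-0.005,0,-0.004,0,0.06,-0.002,0,-0.005,0,-0.004,0,0.06,-0.0015,0,-0.004,0,-0.004,0,0.05,0,0,0,0,0,0,0.04,0,0,0,0,0,0,0.03,0,0,0,0,0,0,0.02,0,0,0,0,0,0,0.0,0,0,0,0,0,0]
  newtons: 60

```text
clock: 9.47
position: [0.4901, -0.0908, 0.0575]
ee_rot: [-0.004, 0.355, 0.935, 0.0]
contact_force: [0.1, 0.1, -5.2]
width: 0.0265
```

Emit:
apply_moves:
  moves: [0,0,0,0,0,0,0,0,0,0,0,0,0,0,0,0,0,0,0,0,0,0,0,0,0,0,0,0,0,0,0,0,0,0,0,0,0,0,0,0,0,0,0,0,0,0,0,0,0,0,0,0,0,0,0,0]

```text
clock: 10.13
position: [0.4901, -0.0909, 0.0574]
ee_rot: [-0.003, 0.355, 0.935, 0.0]
contact_force: [-0.5, -0.1, 0.1]
width: 0.0264
```

```bash
python3 - <<'E'
from plan import *
where(); print(RT()[2]['moment'])
im=imaging.get_image('wrist'); save(im,'w9.png')
E
```

```text
clk 10.13 S [-111.    12.7   57.4] W [ 0.4901 -0.0909  0.0574] ytool st ang 1.048 tilt [-0.006  0.003 -1.   ] F [-0.5 -0.1  0.1] w 0.0264 q [-0.32  0.33  1.91  0.    0.9  -1.17]
[-0.02074774 -0.07618216 -0.00624519]
```

View pics/w9.png

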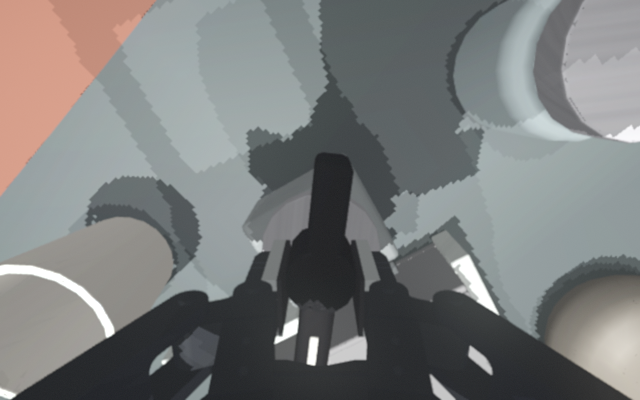

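Emit:
apply_moves:
  moves: [0,0,0,0,0,0,0.08,0,0,0,0,0,0,0.1,0,0,0,0,0,0,0.1,0,0,0,0,0,0,0.1,0,0,0,0,0,0,0.1,0,0,0,0,0,0,0.1,0,0,0,0,0,0,0.1,0,0,0,0,0,0,0.08]

```text
clock: 10.85
position: [0.4889, -0.0914, 0.0574]
ee_rot: [-0.004, 0.689, 0.725, -0.002]
contact_force: [0.1, -0.8, -0.7]
width: 0.0262
```

```bash
python3 - <<'E'
from plan import *
where(); print(RT()[2]['moment'])
im=imaging.get_image('wrist'); save(im,'w10.png')
E
```

```text
clk 10.85 S [-112.1   11.9   57.4] W [ 0.4889 -0.0914  0.0574] ytool st ang 0.254 tilt [-0.009  0.002 -1.   ] F [ 0.1 -0.8 -0.7] w 0.0262 q [-0.32  0.33  1.91 -0.    0.9  -0.37]
[ 0.04826221 -0.11927815  0.01846056]
```

View pics/w10.png

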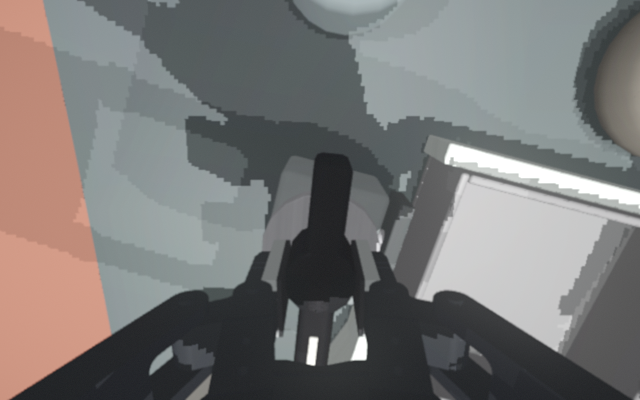

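Emit:
apply_moves:
  moves: [0,0,0,0,0,0,0.07,0,0,0,0,0,0,0.07,0,0,0,0,0,0,0.07,0,0,0,0,0,0,0.07,0,0,0,0,0,0,0.07,0,0,0,0,0,0,0.07,0,0,0,0,0,0,0.07,0,0,0,0,0,0,0.07]

```text
clock: 11.57
position: [0.4879, -0.0912, 0.0574]
ee_rot: [-0.003, 0.865, 0.501, -0.004]
contact_force: [0.1, 0.2, -0.5]
width: 0.0269
```

```bash
python3 - <<'E'
from plan import *
where(); print(RT()[2]['moment'])
E
```

```text
clk 11.57 S [-113.1   11.9   57.4] W [ 0.4879 -0.0912  0.0574] ytool st ang -0.318 tilt [-0.01   0.002 -1.   ] F [ 0.1  0.2 -0.5] w 0.0269 q [-0.32  0.33  1.92 -0.    0.91  0.2 ]
[-0.00047405 -0.21515211  0.06113008]
```

Emit:
apply_moves:
  moves: [0,0,0,0,0,0,0.05,0,0,0,0,0,0,0.05,0,0,0,0,0,0,0.05,0,0,0,0,0,0,0.05,0,0,0,0,0,0,0.05,0,0,0,0,0,0,0.05,0,0,0,0,0,0,0.05,0,0,0,0,0,0,0.05]

```text
clock: 12.23
position: [0.4873, -0.0908, 0.0574]
ee_rot: [-0.003, 0.948, 0.318, -0.005]
contact_force: [-0.3, 1.2, -1.0]
width: 0.0263
```

```bash
python3 - <<'E'
from plan import *
where(); print(RT()[2]['moment'])
im=imaging.get_image('wrist'); save(im,'w11.png')
E
```

```text
clk 12.23 S [-113.7   12.3   57.4] W [ 0.4873 -0.0908  0.0574] ytool st ang -0.721 tilt [-0.01   0.002 -1.   ] F [-0.3  1.2 -1. ] w 0.0263 q [-0.32  0.33  1.92 -0.    0.91  0.6 ]
[ 0.06925053 -0.13341879  0.37422333]
```

View pics/w11.png

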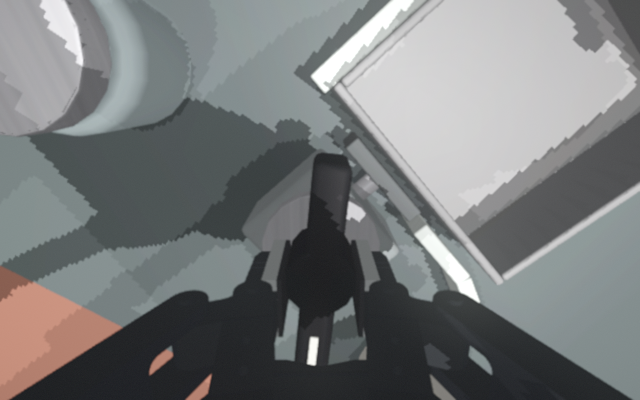

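Emit:
apply_moves:
  moves: [0,0,0,0,0,0,0.05,0,0,0,0,0,0,0.05,0,0,0,0,0,0,0.05,0,0,0,0,0,0,0.05,0,0,0,0,0,0,0.04,0,0,0,0,0,0,0.04,0,0,0,0,0,0,0,0,0,0,0,0,0,0]

```text
clock: 12.95
position: [0.487, -0.0903, 0.0574]
ee_rot: [-0.002, 0.982, 0.186, -0.005]
contact_force: [0.9, 0.8, -0.6]
width: 0.0262
```

```bash
python3 - <<'E'
from plan import *
where(); print(RT()[2]['moment'])
im=imaging.get_image('wrist'); save(im,'w12.png')
E
```

```text
clk 12.95 S [-114.1   12.6   57.4] W [ 0.487  -0.0903  0.0574] ytool st ang -0.993 tilt [-0.01   0.002 -1.   ] F [ 0.9  0.8 -0.6] w 0.0262 q [-0.32  0.33  1.92 -0.    0.9   0.87]
[ 0.00408129 -0.20328325  0.08822193]
```

View pics/w12.png

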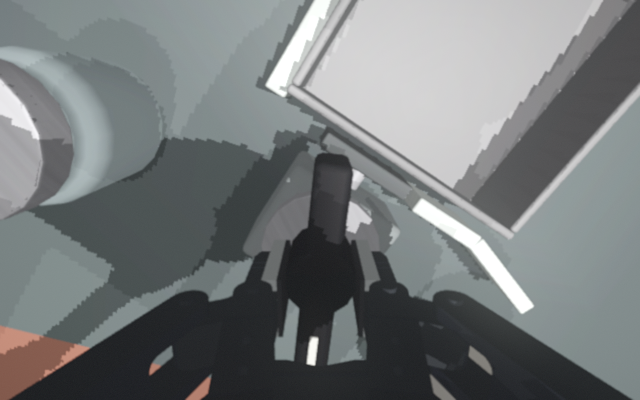

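Emit:
apply_moves:
  moves: [0,0,0,0,0,0,0.05,0,0,0,0,0,0,0.05,0,0,0,0,0,0,0.05,0,0,0,0,0,0,0.05,0,0,0,0,0,0,0,0,0,0,0,0,0,0,0,0,0,0,0,0,0,0,0,0,0,0,0,0]

```text
clock: 13.67
position: [0.4869, -0.09, 0.0574]
ee_rot: [-0.002, 0.996, 0.09, -0.005]
contact_force: [-0.7, -0.4, -1.1]
width: 0.0262
```

```bash
python3 - <<'E'
from plan import *
where(); print(RT()[2]['moment'])
E
```

```text
clk 13.67 S [-114.3   12.9   57.4] W [ 0.4869 -0.09    0.0574] ytool st ang -1.187 tilt [-0.011  0.002 -1.   ] F [-0.7 -0.4 -1.1] w 0.0262 q [-0.32  0.33  1.92 -0.    0.91  1.07]
[ 0.0220287  -0.1101619   0.06181272]
```

Emit:
apply_moves:
  moves: [0.06,0,0,0,0,0,0,0.06,0,0,0,0,0,0,0.06,0,0,0,0,0,0,0.06,0,0,-0.01,0,0,0,0.06,0,0,-0.02,0,0,0,0.06,0,0,-0.03,0,0,0,0.06,-0.02,0,-0.03,0,0,0,0.06,-0.02,0,-0.03,0,0,0]

```text
clock: 14.33
position: [0.4468, -0.0963, 0.176]
ee_rot: [-0.005, 0.996, 0.092, -0.012]
contact_force: [-0.7, -0.4, -0.3]
width: 0.0604
```

```bash
python3 - <<'E'
from plan import *
where(); print(RT()[2]['moment'])
im=imaging.get_image('wrist'); save(im,'w13.png'); W=cloud(im); S=toS(p,W.reshape(-1,3))
m=(S[:,2]>76)&(S[:,2]<86)&(np.hypot(S[:,0]+112,S[:,1]-12)<55); print(cv2.minAreaRect(S[m][:,:2].astype(np.float32)))
E
```

```text
clk 14.33 S [-152.3   -1.3  176. ] W [ 0.4468 -0.0963  0.176 ] ytool st ang -1.184 tilt [-0.024  0.008 -1.   ] F [-0.7 -0.4 -0.3] w 0.0604 q [-0.36  0.15  1.81 -0.    1.2   1.02]
[ 0.02388094 -0.006137    0.01500876]
((-111.38330841064453, 13.24826431274414), (91.45499420166016, 26.60426902770996), 23.0655574798584)
```

View pics/w13.png

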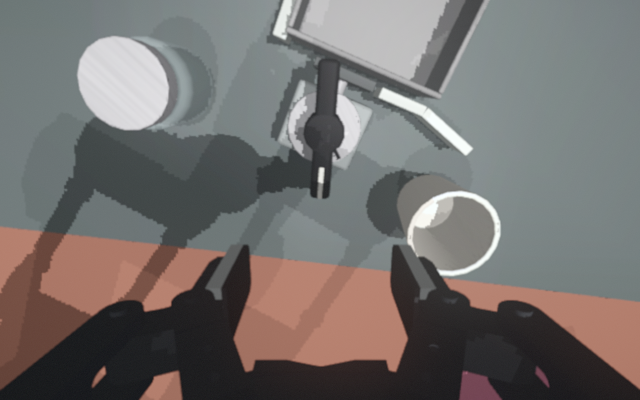

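```bash
python3 - <<'E'
from plan import *
im=imaging.get_image('wrist')
cv2.imwrite('pics/w13c.png',cv2.resize(im['image'][50:210,240:420,::-1],None,fx=4,fy=3.7,interpolation=cv2.INTER_CUBIC))
a=toS(p,pix2world(im,320,178,.082)[None])[0];b=toS(p,pix2world(im,324,131,.082)[None])[0];c=toS(p,pix2world(im,337,154,.053)[None])[0];b2=toS(p,pix2world(im,324,131,.053)[None])[0]
print(a,b,c)
f=lambda d:np.degrees(np.arctan2(d[1],d[0]))
ctr=np.array([-111.4,13.2,0])
print('bar',f(a-ctr),'blackmark',f(c-ctr))
E
```

```text
[-140.78704425    2.02298854   82.        ] [-109.72577341   11.76825416   82.        ] [-125.32041718   -5.51428203   53.        ]
bar -159.1762854052196 blackmark -126.64331775531538
```

View pics/w13c.png

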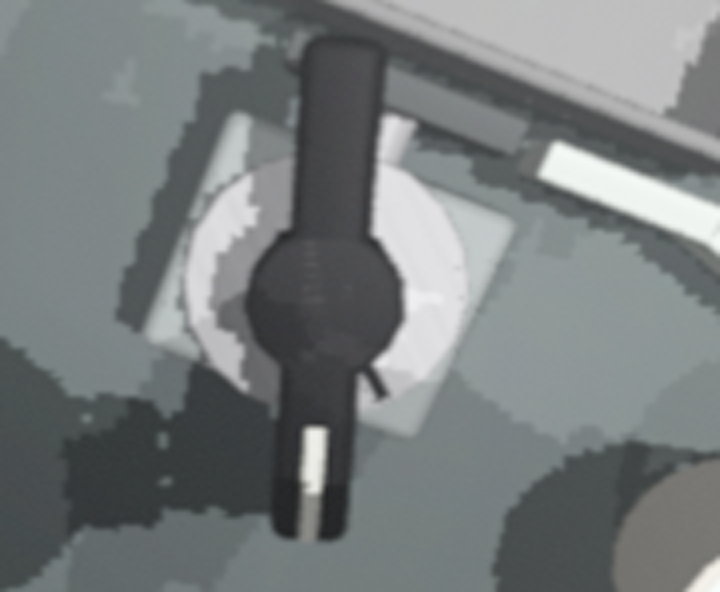

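```bash
python3 - <<'E'
from plan import *
rows([69,116,285],down(-np.pi/2),8,0.0854)
im=imaging.get_image('scene'); W=cloud(im); S=toS(p,W.reshape(-1,3))
m=(S[:,2]>232)&(S[:,2]<262)&(np.hypot(S[:,0]-69,S[:,1]-116)<25); Q=S[m]
print(m.sum(), least_squares(lambda c:np.linalg.norm(Q-c,axis=1)-13,[69,116,242],loss='soft_l1').x)
E
```

```text
0.0854, 0.0308, -0.0035, -0.0136, -0.0, 0.002, 0.048,
0.0854, 0.0306, -0.005, -0.0135, -0.0, 0.002, 0.048,
0.0854, 0.0304, -0.0064, -0.0134, -0.0, 0.002, 0.048,
0.0854, 0.0301, -0.0079, -0.0134, -0.0, 0.002, 0.048,
0.0854, 0.0297, -0.0093, -0.0133, -0.0, 0.002, 0.048,
0.0854, 0.0292, -0.0107, -0.0133, -0.0, 0.002, 0.048,
0.0854, 0.0287, -0.0121, -0.0132, -0.0, 0.002, 0.048,
0.0854, 0.0281, -0.0135, -0.0132, -0.0, 0.002, 0.048,
95 [ 70.1313562  115.97637236 238.99341606]
```

Emit:
apply_moves:
  moves: [0.0854,0.031,-0.0035,-0.016,0,0.002,0.048,0.0854,0.0305,-0.005,-0.016,0,0.002,0.048,0.0854,0.0305,-0.0065,-0.014,0,0.002,0.048,0.0854,0.03,-0.008,-0.014,0,0.002,0.048,0.0854,0.0295,-0.0095,-0.013,0,0.002,0.048,0.0854,0.029,-0.0105,-0.012,0,0.002,0.048,0.0854,0.0285,-0.012,-0.012,0,0.002,0.048,0.0854,0.024,-0.012,-0.012,0,0.002,0.048]

```text
clock: 15.15
position: [0.6829, -0.0229, 0.27]
ee_rot: [-0.005, 0.994, -0.112, -0.015]
contact_force: [-0.2, -0.2, 0.7]
width: 0.0853
```

```bash
python3 - <<'E'
from plan import *
where()
rows([69,116,222],down(-np.pi/2),8,0.0854)
im=imaging.get_image('scene'); save(im,'s14.png')
im=imaging.get_image('wrist'); save(im,'w14.png')
E
```

```text
clk 15.15 S [ 64.1 118.2 270. ] W [ 0.6829 -0.0229  0.27  ] ytool st ang -1.592 tilt [-0.029  0.012 -1.   ] F [-0.2 -0.2  0.7] w 0.0853 q [-0.14  0.44  1.15  0.01  1.58  1.66]
0.0854, 0.0008, 0.0003, 0.006, -0.001, 0.004, -0.003,
0.0854, 0.0008, 0.0003, 0.006, -0.001, 0.004, -0.003,
0.0854, 0.0008, 0.0003, 0.006, -0.001, 0.004, -0.003,
0.0854, 0.0007, 0.0003, 0.006, -0.001, 0.004, -0.003,
0.0854, 0.0007, 0.0003, 0.006, -0.001, 0.004, -0.003,
0.0854, 0.0007, 0.0003, 0.006, -0.001, 0.004, -0.003,
0.0854, 0.0007, 0.0003, 0.006, -0.001, 0.004, -0.003,
0.0854, 0.0006, 0.0003, 0.006, -0.001, 0.004, -0.003,
```

View pics/w14.png

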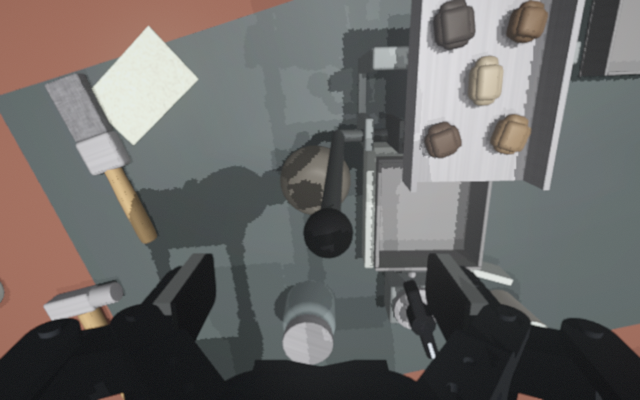

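View pics/s14.png

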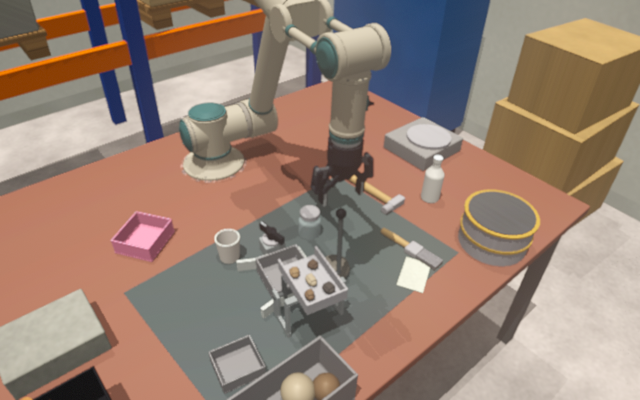

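```bash
python3 - <<'E'
from plan import *
im=imaging.get_image('wrist'); W=cloud(im); S=toS(p,W.reshape(-1,3))
m=(S[:,2]>235)&(S[:,2]<262)&(np.hypot(S[:,0]-69,S[:,1]-116)<25); Q=S[m]
print(m.sum(), Q.mean(0),least_squares(lambda c:np.linalg.norm(Q-c,axis=1)-13,[69,116,242],loss='soft_l1').x)
print(proj(im,toW(p,[69,116,242])), proj(im,RT()[1]))
# tub in wrist view
g=cloud(im)[150:275,350:500].reshape(-1,3); T=toS(p,g); T=T[(T[:,2]>44)&(T[:,2]<56)&(np.abs(T[:,0])<80)]; print(cv2.minAreaRect(T[:,:2].astype(np.float32)),T.min(0),T.max(0))
E
```

```text
1998 [ 74.33499905 117.04942606 248.74195142] [ 70.80543887 117.04090478 240.32052504]
[[326.68408155 232.0007152 ]] [[322.86553595 267.44630331]]
((3.99951171875, 2.9637451171875), (130.51040649414062, 120.77863311767578), 0.17383889853954315) [-61.3568989  -57.61681634  44.00500339] [69.09132164 63.23367147 51.0330378 ]
```

Emit:
apply_moves:
  moves: [0.0854,0.001,0.0003,0.006,-0.001,0.004,-0.003,0.0854,0.001,0.0003,0.006,-0.001,0.004,-0.003,0.0854,0.001,0.0003,0.006,-0.001,0.004,-0.003,0.0854,0.001,0.0002,0.006,-0.001,0.004,-0.003,0.0854,0.0008,0.0002,0.006,-0.001,0.004,-0.003,0.0854,0.0006,0.0002,0.006,-0.001,0.004,-0.003,0.0854,0.0005,0,0.005,-0.001,0.002,-0.002,0.0854,0,0,0.002,0,0,0]

```text
clock: 15.97
position: [0.6806, -0.0268, 0.2161]
ee_rot: [0.001, 0.995, -0.099, -0.008]
contact_force: [0.9, 0.6, -0.4]
width: 0.0854
```

```bash
python3 - <<'E'
from plan import *
where()
im=imaging.get_image('wrist'); save(im,'w15.png')
E
```

```text
clk 15.97 S [ 62.7 113.8 216.1] W [ 0.6806 -0.0268  0.2161] ytool st ang -1.566 tilt [-0.015 -0.    -1.   ] F [ 0.9  0.6 -0.4] w 0.0854 q [-0.14  0.45  1.27 -0.    1.44  1.63]
```

View pics/w15.png

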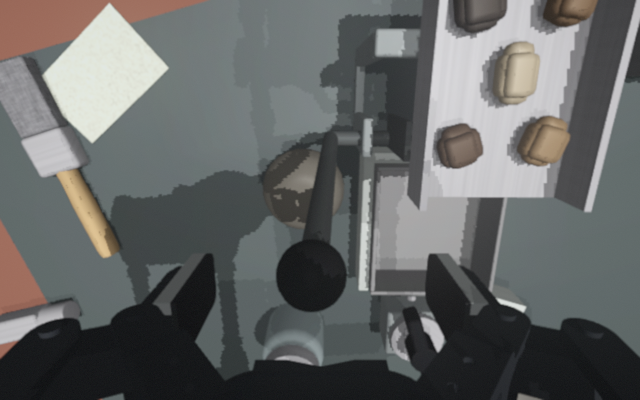

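Emit:
apply_moves:
  moves: [0.0854,0.004,-0.0015,-0.003,0,0.005,0,0.0854,0.004,-0.001,-0.003,0,0.005,0,0.06,0,0,0,0,0,0,0.04,0,0,0,0,0,0,0.01,0,0,0,0,0,0,0.01,0,0,0,0,0,0,0.01,0,0,0,0,0,0,0.01,0,0,0,0,0,0]
  newtons: 30

```text
clock: 16.68
position: [0.6915, -0.0255, 0.2249]
ee_rot: [0.001, 0.995, -0.099, 0.0]
contact_force: [0.1, 0.2, -0.1]
width: 0.0243
```

```bash
python3 - <<'E'
from plan import *
where()
im=imaging.get_image('wrist'); save(im,'w16.png')
E
```

```text
clk 16.68 S [ 73.1 117.4 224.9] W [ 0.6915 -0.0255  0.2249] ytool st ang -1.566 tilt [ 0.    -0.002 -1.   ] F [ 0.1  0.2 -0.1] w 0.0243 q [-0.14  0.46  1.24 -0.    1.45  1.63]
```

View pics/w16.png

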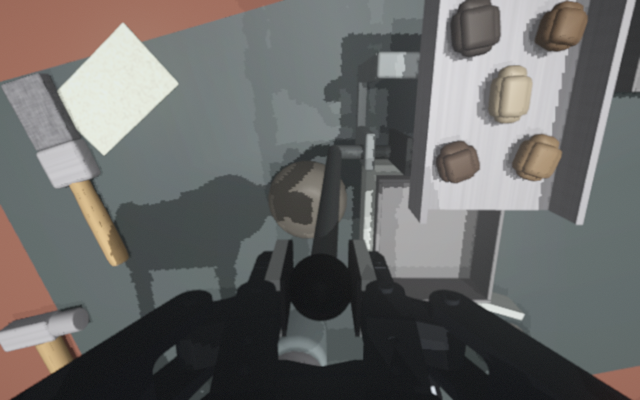

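Emit:
apply_moves:
  moves: [0.01,-0.0068,0,0.0012,0,0,0,0.01,-0.0068,0,0.0014,0,0,0,0.01,-0.0067,0,0.0017,0,0,0,0.01,-0.0067,0,0.002,0,0,0,0.01,-0.0066,0,0.0023,0,0,0,0.01,-0.0065,0,0.0025,0,0,0,0.01,-0.0064,0,0.0028,0,0,0,0.01,-0.0063,0,0.003,0,0,0]
  newtons: 45

```text
clock: 17.4
position: [0.6438, -0.0156, 0.211]
ee_rot: [0.002, 0.995, -0.099, 0.012]
contact_force: [2.3, -0.3, 4.3]
width: 0.0238
```

```bash
cat >> plan.py <<'E'
def lev(th):
    # grasp offset from ball at grip: TCP x +3.6, z 224.9-242=-17.1
    return np.array([95-174*np.sin(.15+th)+3.6,117.4,70+174*np.cos(.15+th)-17.1])
E
python3 - <<'E'
from plan import *
where()
for t in np.arange(0,.9,.1): print(round(t,2),lev(t).round(1))
im=imaging.get_image('wrist'); save(im,'w17.png')
E
```

```text
clk 17.4 S [ 24.3 117.4 211. ] W [ 0.6438 -0.0156  0.211 ] ytool st ang -1.566 tilt [ 0.024 -0.006 -1.   ] F [ 2.3 -0.3  4.3] w 0.0238 q [-0.13  0.38  1.4  -0.    1.34  1.64]
0.0 [ 72.6 117.4 224.9]
0.1 [ 55.6 117.4 221.5]
0.2 [ 38.9 117.4 216.4]
0.3 [ 22.9 117.4 209.6]
0.4 [  7.7 117.4 201.2]
0.5 [ -6.7 117.4 191.4]
0.6 [-20.  117.4 180.2]
0.7 [-32.1 117.4 167.7]
0.8 [-42.9 117.4 154.1]
```

View pics/w17.png

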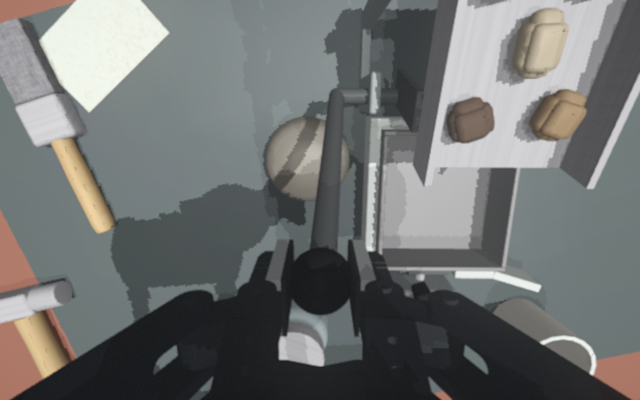

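Emit:
apply_moves:
  moves: [0.01,-0.0063,0,0.0032,0,-0.003,0,0.01,-0.0062,0,0.0034,0,-0.003,0,0.01,-0.006,0,0.0036,0,-0.003,0,0.01,-0.0059,0,0.0038,0,-0.003,0,0.01,-0.0057,0,0.004,0,-0.003,0,0.01,-0.0056,0,0.0043,0,-0.003,0,0.01,-0.0054,0,0.0045,0,-0.003,0,0.01,-0.0052,0,0.0047,0,-0.003,0]

```text
clock: 18.12
position: [0.5908, -0.0047, 0.1774]
ee_rot: [0.0, 0.995, -0.099, -0.003]
contact_force: [1.4, 0.9, 4.9]
width: 0.0233
```

```bash
python3 - <<'E'
from plan import *
where()
im=imaging.get_image('wrist'); save(im,'w18.png')
E
```

```text
clk 18.12 S [-29.7 117.4 177.4] W [ 0.5908 -0.0047  0.1774] ytool st ang -1.565 tilt [-0.006  0.001 -1.   ] F [1.4 0.9 4.9] w 0.0233 q [-0.13  0.34  1.55 -0.    1.26  1.64]
```

View pics/w18.png

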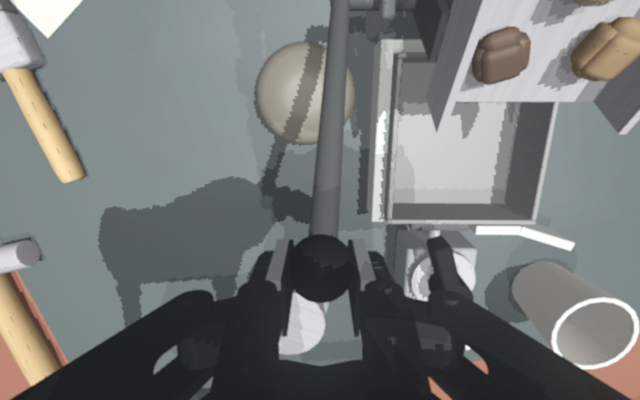

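Emit:
apply_moves:
  moves: [0.01,-0.0036,0,0.003,0,0.001,0,0.01,-0.0036,0,0.003,0,0,0,0.01,-0.0034,0,0.0034,0,0,0,0.01,-0.0032,0,0.0034,0,0,0,0.01,-0.003,0,0.0036,0,0,0,0.01,-0.0025,0,0.0032,0,0,0,0.01,0,0,0,0,0,0,0.01,0,0,0,0,0,0]

```text
clock: 18.83
position: [0.5677, 0.0001, 0.1524]
ee_rot: [-0.0, 0.995, -0.098, -0.005]
contact_force: [2.4, 0.6, 2.3]
width: 0.0231
```

```bash
python3 - <<'E'
from plan import *
where()
im=imaging.get_image('wrist'); save(im,'w19.png')
im=imaging.get_image('scene'); save(im,'s19.png')
cv2.imwrite('pics/s19c.png',cv2.resize(im['image'][180:350,180:400,::-1],None,fx=3.5,fy=3.5,interpolation=cv2.INTER_CUBIC))
E
```

```text
clk 18.83 S [-53.3 117.4 152.4] W [5.677e-01 1.000e-04 1.524e-01] ytool st ang -1.565 tilt [-0.01   0.001 -1.   ] F [2.4 0.6 2.3] w 0.0231 q [-0.12  0.33  1.64  0.    1.19  1.65]
```

View pics/w19.png

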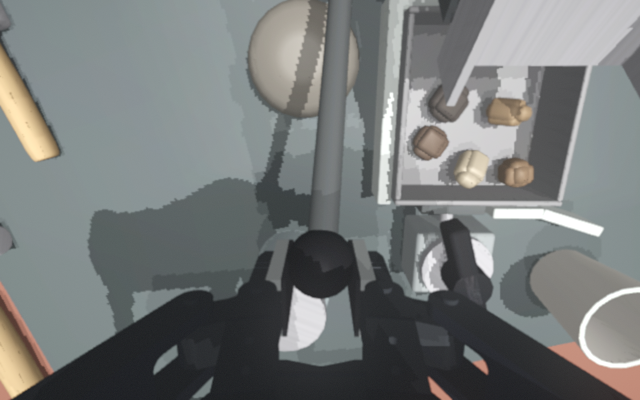

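View pics/s19c.png

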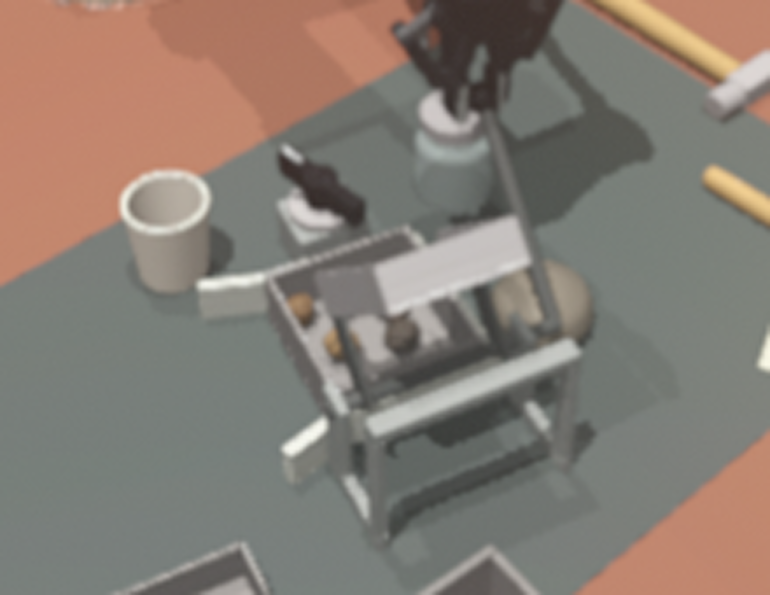

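Emit:
apply_moves:
  moves: [0.01,0.006,0,-0.0085,0,0,0,0.01,0.0065,0,-0.008,0,0,0,0.01,0.007,0,-0.0077,0,0,0,0.01,0.0075,0,-0.0073,0,0,0,0.01,0.008,0,-0.0068,0,0,0,0.01,0.0083,0,-0.0063,0,0,0,0.01,0.0086,0,-0.0058,0,0,0,0.01,0.009,0,-0.0053,0,0,0]

```text
clock: 19.6
position: [0.6247, -0.0118, 0.2062]
ee_rot: [-0.001, 0.995, -0.099, -0.015]
contact_force: [-1.5, 0.1, 4.0]
width: 0.0227
```

```bash
python3 - <<'E'
from plan import *
where()
im=imaging.get_image('wrist'); save(im,'w20.png')
E
```

```text
clk 19.6 S [  4.9 117.3 206.2] W [ 0.6247 -0.0118  0.2062] ytool st ang -1.566 tilt [-0.03   0.004 -1.   ] F [-1.5  0.1  4. ] w 0.0227 q [-0.13  0.38  1.41  0.    1.38  1.64]
```

View pics/w20.png

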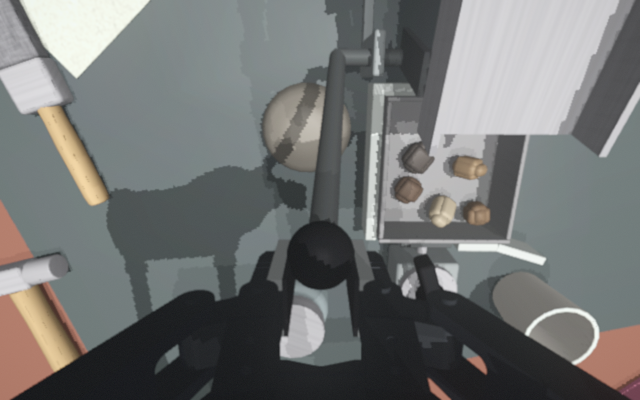

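Emit:
apply_moves:
  moves: [0.01,0.0095,0,-0.004,0,0.004,0,0.01,0.0095,0,-0.0035,0,0.004,0,0.01,0.0095,0,-0.003,0,0.004,0,0.01,0.0095,0,-0.0025,0,0.004,0,0.01,0.0095,0,-0.002,0,0.004,0,0.01,0.009,0,-0.001,0,0.004,0,0.01,0.004,0,-0.0005,0,0,0,0.01,0,0,0,0,0,0]

```text
clock: 20.32
position: [0.6632, -0.0203, 0.2215]
ee_rot: [-0.002, 0.994, -0.1, -0.035]
contact_force: [0.4, 0.1, -0.3]
width: 0.0104
```

```bash
python3 - <<'E'
from plan import *
where()
im=imaging.get_image('wrist'); save(im,'w21.png')
E
```

```text
clk 20.32 S [ 44.3 116.8 221.5] W [ 0.6632 -0.0203  0.2215] ytool st ang -1.568 tilt [-0.069  0.01  -0.998] F [ 0.4  0.1 -0.3] w 0.0104 q [-0.14  0.45  1.25  0.    1.5   1.64]
```

View pics/w21.png

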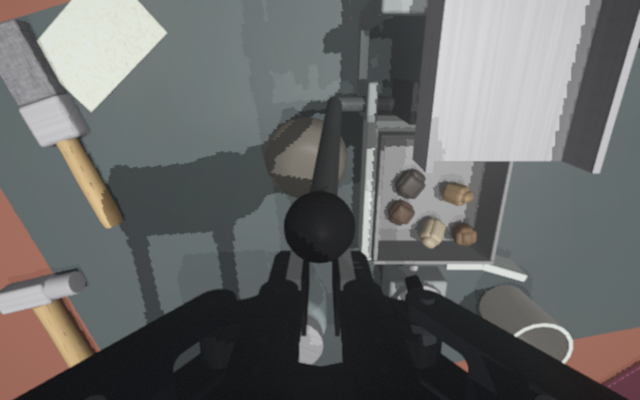

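Emit:
apply_moves:
  moves: [0.0104,-0.012,0,0,0,0,0,0.0104,-0.02,0,-0.01,0,0,0,0.0104,-0.03,0,-0.02,0,0,0,0.0104,-0.03,0,-0.02,0,0,0,0.0104,-0.03,0,-0.02,0,0,0,0.0104,-0.03,0,-0.02,0,0,0,0.0104,-0.02,0,-0.01,0,0,0,0.0104,0,0,0,0,0,0]

```text
clock: 21.03
position: [0.4963, 0.0109, 0.3311]
ee_rot: [0.001, 0.994, -0.102, -0.039]
contact_force: [0.1, 0.1, -0.4]
width: 0.0105
```

```bash
python3 - <<'E'
from plan import *
where()
im=imaging.get_image('wrist'); save(im,'w22.png')
im=imaging.get_image('scene'); save(im,'s22.png')
k=im['image'][170:350,170:420,::-1]
cv2.imwrite('pics/s22c.png',cv2.resize(k,None,fx=3.1,fy=3.1,interpolation=cv2.INTER_CUBIC))
W=cloud(im); S=toS(p,W.reshape(-1,3))
m=(S[:,2]>228)&(S[:,2]<262)&(np.hypot(S[:,0]-69,S[:,1]-116)<30); Q=S[m]
print(m.sum(), least_squares(lambda c:np.linalg.norm(Q-c,axis=1)-13,[69,116,242],loss='soft_l1').x)
m=(S[:,0]>80)&(S[:,0]<205)&(np.abs(S[:,1]-4)<38)&(S[:,2]>100); print('tray floor z',np.percentile(S[m][:,2],[5,50,95]))
w=imaging.get_image('wrist'); 
import pickle; a=pickle.load(open('scene0.pkl','rb')); 
d=np.abs(cloud(a)-cloud(im))
E
```

```text
clk 21.03 S [-125.4  113.6  331.1] W [0.4963 0.0109 0.3311] ytool st ang -1.572 tilt [-0.078  0.006 -0.997] F [ 0.1  0.1 -0.4] w 0.0105 q [-0.12  0.16  1.42 -0.    1.64  1.66]
98 [ 70.23119209 115.56692709 239.13611849]
tray floor z [128.09527239 130.72059626 133.1815424 ]
```

View pics/s22c.png

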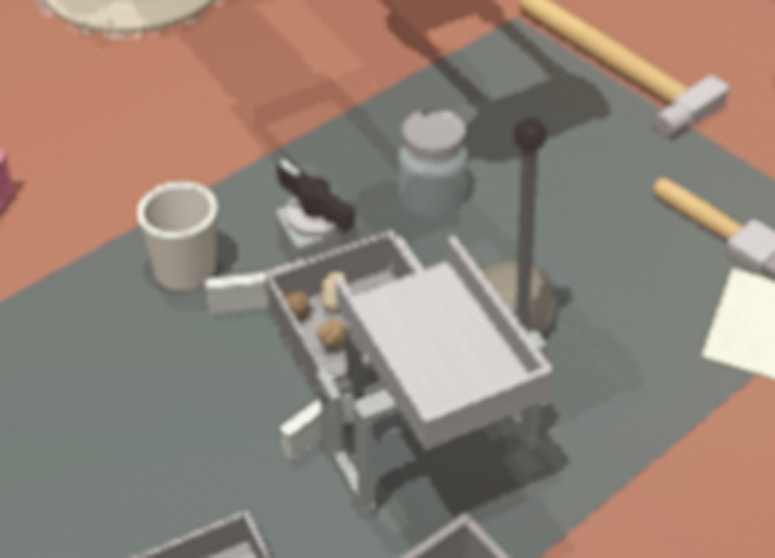

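View pics/w22.png

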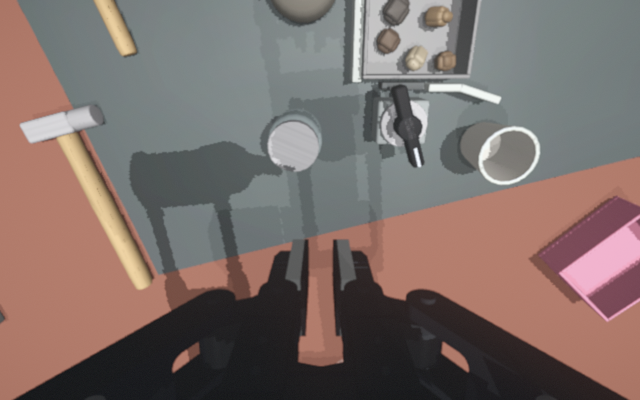

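```bash
python3 -c "
from rig import workorder
print(workorder.sign_off())"
```

```text
the job is handed in; nothing more can be done
None
```

The job is done and handed in at about 21 s of the 64 s allowed. The sign-off itself gives no verdict.

- **Tub:** I slid the larger grey tub into the bay. A further firm push moved it no farther. The wrist camera put it at about x +4, y +3 mm, just outside the given x limit of 2. Correcting for that camera's roughly 1.5 mm offset, seen at the knob, gives about x 2, y 2, at the limit and against the stop.
- **Clamp:** I turned the knob clockwise by its hub until the clutch clicked. Resistance peaked at about 0.37 N m. Afterwards the bar stood about 32° past the collar's mark, which is one click.
- **Tray:** I then pulled the lever by its ball, and the last pictures show all five stones in the tub. On the way back the ball slipped out of my grip before level, so the spring brought the tray down the rest of the way. The ball and tray floor measured level afterwards, within 2 mm of their starting heights.
- **Other things:** The arm was clear of everything at hand-in. The other things looked undisturbed in the last pictures, but I checked that only by eye, not by measurement.

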